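Set specimen clamps with a feeler blade and drive their lock pins

TASK

Two or three small specimen clamps stand on the bench, their sliding jaws at odd openings. Working from the left clamp to the right, set each opening to the feeler: stand the feeler in front, slide its steel blade fully home between the jaws (open the jaw if it will not go in), close the sliding jaw until it just nips the blade, then take hold of the feeler again and draw it straight out against the light drag. Use the mallet, and nothing else, to drive each clamp's lock pin fully down, only once that clamp is set, and finish with feeler and mallet lying on the bench clear of the clamps, and the vials, tube and bottle left alone.

Things in the scene. Friction and masses are not known exactly. Their poses are not given: they have to be found in the camera images.
- clamp1: left-hand (+y) specimen clamp, standing loose but heavy (2.5 kg); may be absent. Base 8 mm, x -30..40, y -56..38 mm. Origin: bench level, under the fixed jaw's inner face. x runs along the gap, away from the front where the blade enters; y from sliding to fixed jaw. Fixed jaw x -22..22, y 0..12, top z 36 mm; beside it a boss (x 8..32, y 12..38, top z 56 mm) holds the lock pin at x 20, y 25
- clamp1_jaw: sliding jaw of clamp1: block 44 x 26 mm, top z 36 mm, with dark grip tab (26 mm in x, 12 mm thick in y, z 35..61 mm) centred at y -17 mm in the jaw frame. Origin on the jaw face at bench level, axes as the clamp's. Minus its y in the clamp frame = opening (0..20 mm; starts 3..16, too tight or too wide). Slides in y, 4 N friction, stays put
- clamp1_pin: lock pin of clamp1: a steel spring pin, tight in its hole, head 12 mm across. Origin at the middle of the head's top, 70 mm above the bench when up (start) and 60 mm when driven fully down. Needs about 6 N, stays where it is driven
- clamp2: middle specimen clamp, standing loose but heavy (2.5 kg); may be absent. Base 8 mm, x -30..40, y -56..38 mm. Origin: bench level, under the fixed jaw's inner face. x runs along the gap, away from the front where the blade enters; y from sliding to fixed jaw. Fixed jaw x -22..22, y 0..12, top z 36 mm; beside it a boss (x 8..32, y 12..38, top z 56 mm) holds the lock pin at x 20, y 25
- clamp2_jaw: sliding jaw of clamp2: block 44 x 26 mm, top z 36 mm, with dark grip tab (26 mm in x, 12 mm thick in y, z 35..61 mm) centred at y -17 mm in the jaw frame. Origin on the jaw face at bench level, axes as the clamp's. Minus its y in the clamp frame = opening (0..20 mm; starts 3..16, too tight or too wide). Slides in y, 4 N friction, stays put
- clamp2_pin: lock pin of clamp2: a steel spring pin, tight in its hole, head 12 mm across. Origin at the middle of the head's top, 70 mm above the bench when up (start) and 60 mm when driven fully down. Needs about 6 N, stays where it is driven
- clamp3: right-hand (-y) specimen clamp, standing loose but heavy (2.5 kg); may be absent. Base 8 mm, x -30..40, y -56..38 mm. Origin: bench level, under the fixed jaw's inner face. x runs along the gap, away from the front where the blade enters; y from sliding to fixed jaw. Fixed jaw x -22..22, y 0..12, top z 36 mm; beside it a boss (x 8..32, y 12..38, top z 56 mm) holds the lock pin at x 20, y 25
- clamp3_jaw: sliding jaw of clamp3: block 44 x 26 mm, top z 36 mm, with dark grip tab (26 mm in x, 12 mm thick in y, z 35..61 mm) centred at y -17 mm in the jaw frame. Origin on the jaw face at bench level, axes as the clamp's. Minus its y in the clamp frame = opening (0..20 mm; starts 3..16, too tight or too wide). Slides in y, 4 N friction, stays put
- clamp3_pin: lock pin of clamp3: a steel spring pin, tight in its hole, head 12 mm across. Origin at the middle of the head's top, 70 mm above the bench when up (start) and 60 mm when driven fully down. Needs about 6 N, stays where it is driven
- feeler: feeler, 0.1 kg: ribbed black handle block 50 x 28 x 34 mm (x, y, z) standing on the bench, origin mid-underside; steel blade 6 mm thick (y), z 12..30 mm, juts 52 mm from its +x face (last 6 mm thinned to 3). Fully home, still standing on the bench: handle face against the clamp base's front edge, origin at x -55, y -3 mm in the clamp frame if along the fixed jaw
- feeler_tip (a point): the blade's tip, 77 mm ahead of the feeler's origin, 21 mm above its underside; at x 22 mm in the clamp's frame when fully home
- mallet: small mallet, 0.2 kg, standing on its head and its handle's heel: white upright cylindrical head 40 mm across, 36 mm high, origin mid-underside (the striking face); wooden handle 14 mm wide, z 10..32 mm, runs along -x from the head to a rubber heel (x -94..-106, 36 mm wide)
- vial_1: capped vial 22 mm across, 51 mm high; a bystander, leave alone. Origin at the middle of its underside
- vial_2: red-capped vial 22 mm across, 51 mm high; a bystander, leave alone. Origin at the middle of its underside
- reagent_bottle: black-capped bottle 49 mm across, 94 mm high; a bystander, leave alone. Origin at the middle of its underside
- tube_50: blue-capped tube 34 mm across, 110 mm high; a bystander, leave alone. Origin at the middle of its underside

How it is judged:
On the way, in this order (a step that is already met when the one before it is completed fails the run):
1. clamp1: the blade is fully home between the jaws (tip at least 14 mm past the clamp's centre), the jaw is closed on it (opening 5.0 to 7.6 mm) and the gripper is round the feeler's handle (y of clamp1_jaw in the frame of clamp1 between -0.0076 and -0.005 m and x of feeler_tip in the frame of clamp1 between 0.014 and 0.03 m and y of feeler_tip in the frame of clamp1 between -0.011 and 0.003 m and z of feeler_tip in the frame of clamp1 below 0.032 m and x of the grasp point in the frame of clamp1 between -0.085 and -0.03 m and y of the grasp point in the frame of clamp1 between -0.018 and 0.012 m and z of the grasp point in the frame of clamp1 below 0.05 m), for 0.2 s.
2. clamp2: the blade is fully home between the jaws (tip at least 14 mm past the clamp's centre), the jaw is closed on it (opening 5.0 to 7.6 mm) and the gripper is round the feeler's handle (y of clamp2_jaw in the frame of clamp2 between -0.0076 and -0.005 m and x of feeler_tip in the frame of clamp2 between 0.014 and 0.03 m and y of feeler_tip in the frame of clamp2 between -0.011 and 0.003 m and z of feeler_tip in the frame of clamp2 below 0.032 m and x of the grasp point in the frame of clamp2 between -0.085 and -0.03 m and y of the grasp point in the frame of clamp2 between -0.018 and 0.012 m and z of the grasp point in the frame of clamp2 below 0.05 m), for 0.2 s.
3. clamp3: the blade is fully home between the jaws (tip at least 14 mm past the clamp's centre), the jaw is closed on it (opening 5.0 to 7.6 mm) and the gripper is round the feeler's handle (y of clamp3_jaw in the frame of clamp3 between -0.0076 and -0.005 m and x of feeler_tip in the frame of clamp3 between 0.014 and 0.03 m and y of feeler_tip in the frame of clamp3 between -0.011 and 0.003 m and z of feeler_tip in the frame of clamp3 below 0.032 m and x of the grasp point in the frame of clamp3 between -0.085 and -0.03 m and y of the grasp point in the frame of clamp3 between -0.018 and 0.012 m and z of the grasp point in the frame of clamp3 below 0.05 m), for 0.2 s.
At the end, for the whole second after the job is handed in: Every clamp present has a jaw opening of 5.0 to 7.6 mm and its lock pin at least 8 mm down; the feeler's tip is over 50 mm and the mallet's head over 70 mm from every clamp's origin (seen from above); both tools are down on the bench (origin less than 45 mm above it), at rest (y of clamp1_jaw in the frame of clamp1 between -0.0076 and -0.005 m and z of clamp1_pin in the frame of clamp1 below 0.062 m and horizontal distance between feeler_tip and clamp1 above 0.05 m and horizontal distance between mallet and clamp1 above 0.07 m and y of clamp2_jaw in the frame of clamp2 between -0.0076 and -0.005 m and z of clamp2_pin in the frame of clamp2 below 0.062 m and horizontal distance between feeler_tip and clamp2 above 0.05 m and horizontal distance between mallet and clamp2 above 0.07 m and y of clamp3_jaw in the frame of clamp3 between -0.0076 and -0.005 m and z of clamp3_pin in the frame of clamp3 below 0.062 m and horizontal distance between feeler_tip and clamp3 above 0.05 m and horizontal distance between mallet and clamp3 above 0.07 m and height (world z) of feeler between -0.008 and 0.045 m and linear speed of each of feeler, mallet below 0.02 m/s and height (world z) of mallet between -0.008 and 0.045 m); the robot touches nothing.
It fails at once if a clamp's lock pin is driven (more than 3 mm) while that clamp's opening is not set (5.0 to 7.6 mm) ((z of clamp1_pin in the frame of clamp1 below 0.067 m and (y of clamp1_jaw in the frame of clamp1 above -0.005 m or y of clamp1_jaw in the frame of clamp1 below -0.0076 m)) or (z of clamp2_pin in the frame of clamp2 below 0.067 m and (y of clamp2_jaw in the frame of clamp2 above -0.005 m or y of clamp2_jaw in the frame of clamp2 below -0.0076 m)) or (z of clamp3_pin in the frame of clamp3 below 0.067 m and (y of clamp3_jaw in the frame of clamp3 above -0.005 m or y of clamp3_jaw in the frame of clamp3 below -0.0076 m))).
It fails at once if a lock pin is pushed with the gripper or the feeler instead of the mallet (contact force between any of the fingers, the arm, feeler and clamp1_pin above 2 N or contact force between any of the fingers, the arm, feeler and clamp2_pin above 2 N or contact force between any of the fingers, the arm, feeler and clamp3_pin above 2 N).
It fails at once if a bystander vial, tube or bottle is moved more than 30 mm (distance of any of vial_1, vial_2, reagent_bottle, tube_50 from where it was at the start of the episode above 0.03 m).
Of clamp1, clamp2, clamp3 only 2 to 3 are there at a start; the rules pass over those that are not, and their reading is None.
At some moment in a run one of mallet may be knocked a few centimetres aside while the robot is not near it.
Once in a run the grip may slacken for a moment while it holds something.
It also fails if it takes over 210 s, if anything falls off the work surface, if the arm or the gripper's body presses on something with over 40 N, if the wrist force passes 120 N, or if a joint passes its speed limit or range.

ROBOT

A 7-joint arm with a two-finger parallel gripper is mounted at the origin on a cart in front of the work surface, level with it; the furniture and walls round the work are solid. World frame = base frame: x ahead of the robot, y to its left, z up, the work surface at z = 0. Lengths are in m, angles in rad, forces in N, time in s.
With the tool pointing down it reaches from about 0.35 to 0.9 m from the base axis. Payload 8.1 kg.
Tool frame: the origin (TCP) lies midway between the tips of the shut fingers; the grasp point (between the pads) lies 19 mm behind it; z points along the fingers, y is the direction in which the jaws open and shut (so a half turn about z gives the same grasp; the last joint's range is limited). The gripper opens to 92 mm and grips with 3 to 60 N. Pads are 19 mm wide; open, the fingers measure 130 mm over their backs; the gripper's body (75 mm by 190 mm) begins 47 mm behind the grasp point.
Start: joints at [-1.231, 0.434, 0.025, 1.573, -0.012, 1.134, -0.075], TCP at [0.268, 0.565, 0.227] pointing down, gripper open.
Joint ranges: [-2.62, 2.62], [-0.44, 2.09], [-1.27, 1.32], [0.08, 2.57], [-1.32, 4.46], [0.12, 2], [-2.74, 2.74]. Speed limits (rad/s): [2.22, 2.22, 3.01, 3.01, 3.14, 3.14, 3.14].

INTERFACE

Orientations are given as a unit quaternion [w, x, y, z].
In Python, from workcell import telemetry, optics, r gives the robot as it stands.
- The arm moves only by the tool play_rows, never from a script. Its argument "targets" is one flat list of numbers, 7 for each row, row after row: the finger opening in mm, from 0 to 91.8, then the shift along the world's x, y, z in mm, then the turn, a rotation vector about the world's x, y, z in degrees. In form: [grip, x, y, z, rx, ry, rz, grip, x, y, z, rx, ry, rz, ...]. A call has 1 to 5 rows; each row shifts and turns the commanded pose from where the row before left it; what a row does not reach is not made up. A row lasts 1/8 s, in which the tool goes at most 62.5 mm and 10.7 degrees, less where a joint would pass 70% of its speed; a pose out of reach is approached as far as the arm can. A call with a gripper value outside its range is refused whole. The fingers move at their own pace and stop on an object; "newtons" is the grip in N (left out, the last holds). Time passes only in rows, so rows that do not move let the fingers close. It gives the time, the measured TCP pose, the force and the opening at its end, in the units of the state.
- telemetry.sense(): the state, without advancing time (a new reading comes with each control period).
- optics.capture(name): name is "scene" or "top"; returns (picture, depth): 384x512x3 uint8, blue, green, red; 384x512 float32, m along the optical axis (not along the pixel's ray), 0 where there is no reading.
- optics.calibration(name): a dict with "camera_matrix" (3x3 intrinsics, pixels), "distortion" ([k1, k2, p1, p2, k3] as OpenCV has them; the pictures are not rectified), "cam_to_world" (4x4, takes a point from camera to world coordinates). Camera axes: x right, y up, looking along -z (the intrinsics and any distortion apply to the point x, -y, -z); pixel columns grow to the right and rows downward; lengths in m; the calibration is good to about 2 mm. A picture is of the moment at which its call begins. calibration takes no time and is no camera call.
- r.hand_in(): hands the job in, once; it reports no verdict.
The state is a dict: "time_s": time; "qpos": joint angles; "joint_velocities": joint speeds; "joint_efforts": joint torques, N m; "eef_pos": TCP position; "tcp_rot": TCP orientation; "ft_force": force on the tool from outside, world axes, zero at the start; "torque": the same for the moment, N m; "gripper_width": opening from 0.0 (shut) to 1.0 (fully open).
Only numpy, scipy, OpenCV 4.12 (cv2) and the standard library are available. Lean on these libraries where they do the work, as an engineer would, in place of code of your own. Each camera call takes 0.05 s, during which the arm holds its last target. There are 200 camera calls.

## Working session

There is one attempt and no reset: what is moved stays moved. The work goes in short steps, Python scripts to look and compute and a tool call to move; the robot and the scene stay as the last step left them, time stands still between calls to the robot, and variables do not carry over. Pictures are saved under pics/ and viewed, about 12 in all and at most 16, crops included, and the job is handed in when it is done.

Besides the shell and the picture viewer there is one more tool, called by a JSON object that holds its "api" and its "payload". play_rows: Moves the arm, as the interface text tells. Its arguments: {"type":"object","properties":{"targets":{"type":"array"},"newtons":{"type":"number"}},"required":["targets"]}

```bash
mkdir -p pics; ls
cat > h.py <<'E'
import numpy as np, cv2
from workcell import telemetry, optics, r
def cap(name):
    im,d=optics.capture(name); c=optics.calibration(name); return im.copy(),d,c
def world(us,vs,d,c):
    us=np.atleast_1d(us).astype(float);vs=np.atleast_1d(vs).astype(float)
    K=np.array(c["camera_matrix"]);D=np.array(c["distortion"])
    p=cv2.undistortPoints(np.stack([us,vs],1)[:,None],K,D)[:,0]
    z=d[vs.astype(int),us.astype(int)]
    P=np.stack([p[:,0]*z,-p[:,1]*z,-z,np.ones_like(z)],1)
    return (P@np.array(c["cam_to_world"]).T)[:,:3]
def cloud(d,c):
    v,u=np.mgrid[0:384,0:512]; return world(u.ravel(),v.ravel(),d,c).reshape(384,512,3)
def proj(P,c):
    T=np.linalg.inv(np.array(c["cam_to_world"])); q=np.atleast_2d(P)@T[:3,:3].T+T[:3,3]
    q=q*[1,-1,-1]
    return cv2.projectPoints(q,np.zeros(3),np.zeros(3),np.array(c["camera_matrix"]),np.array(c["distortion"]))[0][:,0]
def sh(name,im): cv2.imwrite("pics/"+name+".png",im)
E
python3 - <<'E'
from h import *
for n in("top","scene"):
    im,d,c=cap(n); sh(n+"0",im); np.savez("/tmp/%s0.npz"%n,im=im,d=d)
    print(n,np.round(np.array(c["cam_to_world"]),3).tolist(),np.round(c["camera_matrix"],1).tolist(),c["distortion"])
print(telemetry.sense())
E
```

```text
pics
top [[-0.013, 0.992, -0.128, 0.464], [-1.0, -0.015, -0.013, -0.194], [-0.015, 0.128, 0.992, 0.961], [0.0, 0.0, 0.0, 1.0]] [[463.3, 0.0, 251.3], [0.0, 463.3, 186.8], [0.0, 0.0, 1.0]] [-0.05929749  0.          0.          0.          0.        ]
scene [[0.791, 0.323, -0.519, 0.063], [-0.612, 0.414, -0.674, -0.874], [-0.003, 0.851, 0.525, 0.589], [0.0, 0.0, 0.0, 1.0]] [[479.6, 0.0, 258.8], [0.0, 479.6, 191.0], [0.0, 0.0, 1.0]] [-0.09069375  0.          0.          0.          0.        ]
{'time_s': 0.1, 'qpos': array([-1.23059412,  0.43517888,  0.02494685,  1.57401269, -0.01159979,
        1.13402609, -0.07508454]), 'joint_velocities': array([-1.86140284e-03, -3.27790786e-03,  3.50488396e-04,  1.23394821e-05,
       -1.69884801e-03,  3.13841282e-04,  1.21697824e-03]), 'joint_efforts': array([ 3.71523318e-03, -6.69128537e+01,  9.88498628e-01, -3.15142465e+01,
       -6.05093362e-02,  3.75550962e-02,  1.41604275e-05]), 'eef_pos': array([0.26762699, 0.56427511, 0.22600472]), 'tcp_rot': array([-1.01725187e-04,  2.19611154e-01,  9.75587204e-01, -7.33072558e-04]), 'ft_force': array([ 0.04842566,  0.91167776, -0.64909328]), 'torque': array([ 0.00521654, -0.03997207, -0.03940782]), 'gripper_width': 1.0009662671836146}
```

Run:
```python
from h import *
a=np.load("/tmp/top0.npz");im=a["im"];d=a["d"];c=optics.calibration("top")
big=cv2.resize(im,(800,600),interpolation=cv2.INTER_CUBIC); sh("top0b",big)
P=cloud(d,c)
for v in range(20,384,40): print([tuple(np.round(P[v,u]*1000).astype(int).tolist()) for u in range(20,512,80)])
```

```text
[(898, 256, 148), (900, 105, 132), (898, -50, 127), (897, -204, 121), (900, -361, 112), (898, -517, 114), (783, -550, 338)]
[(898, 351, -38), (898, 167, -53), (870, -29, 0), (866, -204, 1), (864, -378, 0), (857, -549, 12), (726, -549, 329)]
[(749, 261, 118), (753, 112, 92), (780, -30, -1), (777, -203, -3), (761, -367, 39), (774, -550, -7), (670, -550, 316)]
[(670, 256, 117), (672, 109, 92), (692, -31, -3), (689, -201, -5), (686, -371, -1), (687, -548, -18), (612, -549, 307)]
[(595, 261, 101), (598, 118, 61), (604, -33, 8), (601, -200, 7), (599, -366, 7), (602, -548, -32), (554, -548, 300)]
[(521, 278, 61), (521, 126, 31), (521, -32, -3), (519, -199, -2), (516, -365, -2), (516, -548, -46), (497, -556, 276)]
[(442, 274, 61), (440, 135, -3), (439, -38, 30), (437, -198, 1), (434, -362, -1), (406, -781, -733), (400, -1080, -737)]
[(358, 304, -3), (358, 132, 2), (357, -33, 0), (356, -196, 0), (353, -360, -3), (264, -773, -729), (257, -1067, -731)]
[(276, 301, -2), (278, 130, 2), (278, -34, 5), (276, -195, -1), (274, -357, -2), (123, -767, -731), (113, -1063, -740)]
[(-8, 671, -728), (-5, 377, -732), (109, 21, -322), (-4, -194, -727), (-9, -476, -729), (-17, -762, -735), (-25, -1051, -731)]
```

View pics/top0b.png

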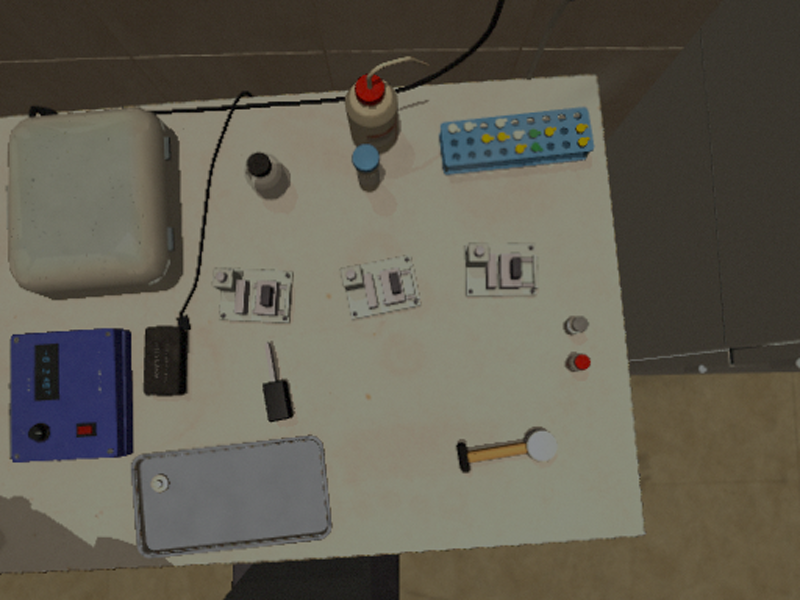

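View pics/scene0.png

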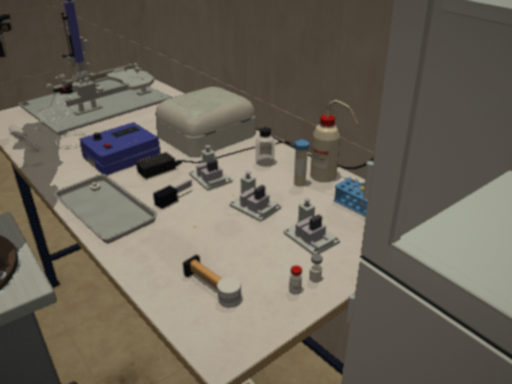

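```bash
cat > fit.py <<'E'
from h import *
from scipy.optimize import differential_evolution as DE
def hm_clamp(p,op):
    x,y=p[:,0],p[:,1]; h=np.zeros(len(p))
    def box(x0,x1,y0,y1,z): 
        m=(x>=x0)&(x<=x1)&(y>=y0)&(y<=y1); h[m]=np.maximum(h[m],z)
    box(-.030,.040,-.056,.038,.008); box(-.022,.022,0,.012,.036); box(.008,.032,.012,.038,.056)
    h[np.hypot(x-.02,y-.025)<.006]=.070
    box(-.022,.022,-op-.026,-op,.036); box(-.013,.013,-op-.023,-op-.011,.061); return h
def hm_feeler(p,op):
    x,y=p[:,0],p[:,1]; h=np.zeros(len(p))
    h[(x>.025)&(x<.077)&(abs(y)<.003)]=.030; h[(abs(x)<.025)&(abs(y)<.014)]=.034; return h
def hm_mallet(p,op):
    x,y=p[:,0],p[:,1]; h=np.zeros(len(p))
    h[(x<0)&(x>-.1)&(abs(y)<.007)]=.032; h[(x<-.094)&(x>-.106)&(abs(y)<.018)]=.036; h[np.hypot(x,y)<.02]=.036; return h
def fit(P,hm,x0,dx=.03,yaw=(-.5,.5),op=(0,.02),rad=.085):
    Q=P.reshape(-1,3); Q=Q[np.hypot(Q[:,0]-x0[0],Q[:,1]-x0[1])<rad]
    Q=Q[(Q[:,2]>-.03)&(Q[:,2]<.1)]
    z0=np.median(Q[Q[:,2]<.006,2]) 
    def cost(t):
        c,s=np.cos(t[2]),np.sin(t[2]); p=(Q[:,:2]-t[:2])@np.array([[c,-s],[s,c]])
        return np.minimum(abs(hm(p,t[3])-(Q[:,2]-z0)),.02).mean()
    b=[(x0[0]-dx,x0[0]+dx),(x0[1]-dx,x0[1]+dx),yaw,op]
    r=DE(cost,b,seed=1,popsize=20,maxiter=150,tol=1e-8); t=r.x
    return np.round([t[0]*1e3,t[1]*1e3,np.degrees(t[2]),t[3]*1e3],1).tolist(),round(r.fun*1e3,2),round(float(z0)*1e3,1),len(Q)
E
python3 - <<'E'
from fit import *
for n in("top","scene"):
    a=np.load("/tmp/%s0.npz"%n);c=optics.calibration(n);P=cloud(a["d"],c)
    if n=="top":
        T=np.load("/tmp/top0.npz")
        px=lambda u,v:P[int(v*.64),int(u*.64)]
        g=[px(248,306),px(372,297),px(496,278),px(278,400),px(540,445)]
    print(n,[np.round(x,3).tolist() for x in g])
    for k in range(3): print(k+1,fit(P,hm_clamp,g[k][:2]))
    print("feeler",fit(P,hm_feeler,g[3][:2],yaw=(-1,1)))
    print("mallet",fit(P,hm_mallet,g[4][:2],yaw=(-2.6,-.5),rad=.12))
im=np.load("/tmp/top0.npz")["im"]; sh("c0",cv2.resize(im[145:305,130:360],(800,556),interpolation=cv2.INTER_CUBIC))
E
```

```text
top [[0.573, 0.012, 0.011], [0.578, -0.155, 0.033], [0.464, -0.194, 0.961], [0.447, -0.032, 0.033], [0.388, -0.364, 0.034]]
1 ([582.6, 11.2, -3.1, 15.2], np.float64(2.61), -1.0, 5101)
2 ([589.7, -158.1, 10.7, 10.3], np.float64(1.81), -1.2, 5113)
3 ([494.2, -224.0, 28.3, 19.9], np.float64(4.03), -1.5, 5347)
feeler ([446.9, -30.0, 9.0, 1.1], np.float64(2.52), -1.0, 5334)
mallet ([385.5, -368.7, -82.1, 6.2], np.float64(1.74), -1.8, 10919)
scene [[0.573, 0.012, 0.011], [0.578, -0.155, 0.033], [0.464, -0.194, 0.961], [0.447, -0.032, 0.033], [0.388, -0.364, 0.034]]
1 ([580.9, 9.8, -2.0, 13.8], np.float64(5.26), 0.2, 2079)
2 ([588.3, -159.4, 12.6, 9.1], np.float64(4.15), 0.2, 2810)
3 ([493.8, -164.1, 27.1, 13.7], np.float64(3.74), 1.4, 3232)
feeler ([449.0, -28.2, 6.0, 5.4], np.float64(4.98), 1.5, 2433)
mallet ([387.6, -367.2, -81.3, 3.5], np.float64(2.28), 0.8, 11289)
```

View pics/c0.png

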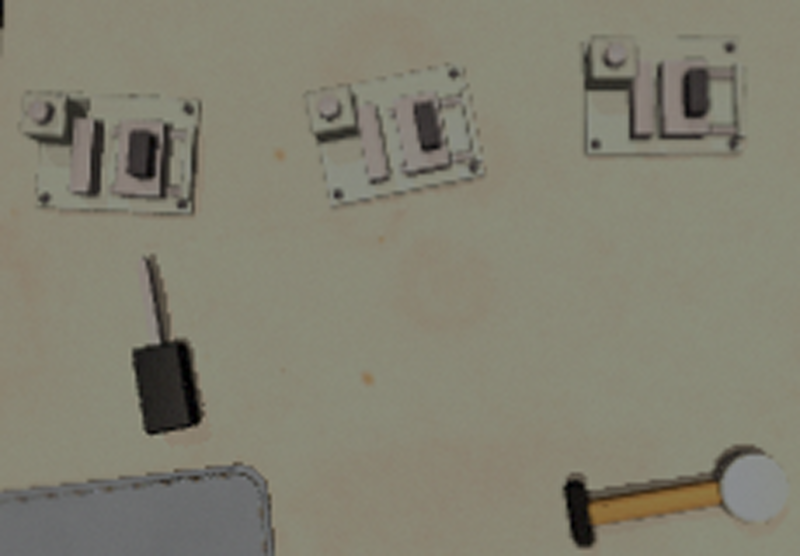

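Run:
```python
from fit import *
for n in("top","scene"):
    a=np.load("/tmp/%s0.npz"%n);c=optics.calibration(n);P=cloud(a["d"],c)
    print(n,fit(P,hm_clamp,(.61,-.325)),fit(P,hm_feeler,(.45,-.032),yaw=(-.1,.4),dx=.012))
    for k,q in (("vials",[(577,325),(581,362)]),):
        if n=="top": print([np.round(P[int(v*.64),int(u*.64)],3).tolist() for u,v in q])
from scipy.spatial.transform import Rotation as R
s=telemetry.sense(); w=s["tcp_rot"]; print(R.from_quat([w[1],w[2],w[3],w[0]]).as_matrix().round(3))
```

```text
top ([612.6, -317.1, -0.8, 5.9], np.float64(2.1), -1.4, 5055) ([446.8, -29.9, 9.2, 5.0], np.float64(2.48), -1.0, 5332)
[[0.536, -0.414, 0.05], [0.491, -0.417, 0.046]]
scene ([612.5, -317.4, 2.2, 4.1], np.float64(3.86), 1.3, 3525) ([449.0, -28.3, 6.1, 15.0], np.float64(4.96), 1.4, 2405)
[[-0.904  0.428 -0.001]
 [ 0.428  0.904 -0.001]
 [-0.    -0.001 -1.   ]]
```

{"api": "play_rows", "payload": {"targets": [60, 30, -60, -10, 0, 0, 7, 60, 30, -60, -10, 0, 0, 7, 60, 30, -60, -10, 0, 0, 7, 60, 20, -60, -10, 0, 0, 7, 60, 20, -60, -10, 0, 0, 6], "newtons": 20}}

```text
time_s: 0.72
eef_pos: [0.3902, 0.2796, 0.1791]
tcp_rot: [-0.0, -0.077, 0.997, -0.0]
ft_force: [1.7, 0.5, 0.5]
gripper_width: 0.659
```

{"api": "play_rows", "payload": {"targets": [60, 10, -60, 0, 0, 0, 0, 60, 10, -60, 0, 0, 0, 0, 60, 10, -60, 0, 0, 0, 0, 60, 10, -60, 0, 0, 0, 0, 60, 10, -55, 0, 0, 0, 0]}}

```text
time_s: 1.35
eef_pos: [0.4396, -0.0155, 0.1796]
tcp_rot: [0.0, -0.075, 0.997, 0.0]
ft_force: [1.9, 0.3, 0.6]
gripper_width: 0.651
```

{"api": "play_rows", "payload": {"targets": [60, 7, -14, -40, 0, 0, 0, 60, 0, 0, -50, 0, 0, 0, 60, 0, 0, -50, 0, 0, 0, 60, 0, 0, -25, 0, 0, 0, 60, 0, 0, -5, 0, 0, 0]}}

```text
time_s: 1.98
eef_pos: [0.4455, -0.0274, 0.0081]
tcp_rot: [-0.002, -0.075, 0.997, 0.0]
ft_force: [-0.2, 0.2, -0.2]
gripper_width: 0.653
```

{"api": "play_rows", "payload": {"targets": [20, 0, 0, 0, 0, 0, 0, 20, 0, 0, 0, 0, 0, 0, 20, 0, 0, 0, 0, 0, 0, 20, 0, 0, 0, 0, 0, 0, 20, 0, 0, 0, 0, 0, 0]}}

```text
time_s: 2.6
eef_pos: [0.4474, -0.0273, 0.0103]
tcp_rot: [0.001, -0.075, 0.997, 0.0]
ft_force: [-1.2, -1.9, 8.6]
gripper_width: 0.302
```

{"api": "play_rows", "payload": {"targets": [20, 0, 0, 4, 0, 0, 0, 20, 6, 12, 0, 0, 0, -4, 20, 6, 12, 0, 0, 0, -4, 20, 6, 12, 0, 0, 0, -3, 20, 0, 0, 0, 0, 0, 0]}}

```text
time_s: 3.22
eef_pos: [0.4652, 0.0097, 0.0137]
tcp_rot: [0.0, 0.02, 1.0, 0.0]
ft_force: [0.0, 0.6, -0.8]
gripper_width: 0.304
```

```bash
cat > look.py <<'E'
import sys
from fit import *
# usage: look.py out x y  -> crop of top around world x,y, 6x
out,x,y=sys.argv[1],float(sys.argv[2]),float(sys.argv[3])
im,d,c=cap("top"); np.savez("/tmp/last.npz",im=im,d=d)
u,v=proj([x,y,.03],c)[0]; u0=int(np.clip(u-65,0,382)); v0=int(np.clip(v-50,0,284))
s=cv2.resize(im[v0:v0+100,u0:u0+130],None,fx=6,fy=6,interpolation=cv2.INTER_CUBIC)
s=np.clip(s.astype(float)*1.5,0,255).astype(np.uint8); sh(out,s); print("origin px",u0,v0)
t=telemetry.sense(); print(np.round(t["eef_pos"]*1000,1),np.round(t["qpos"],2),np.round(t["ft_force"],1),round(t["gripper_width"]*92,1))
E
python3 look.py p1 .55 .01
```

```text
origin px 91 155
[464.7   8.9  13.6] [-0.28  0.5   0.19  2.18 -0.19  0.48  1.59] [ 0.3 -0.5 -0.6] 27.9
```

View pics/p1.png

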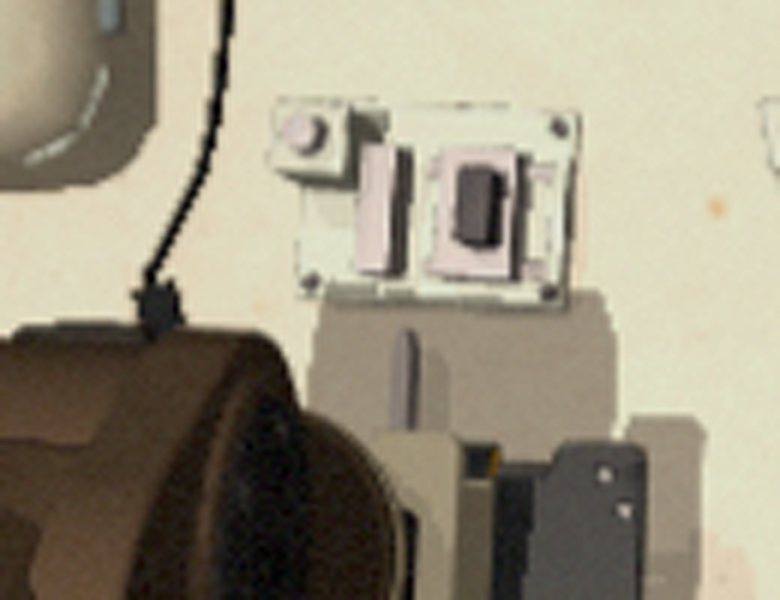

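```bash
cat >> h.py <<'E'
def ray(u,v,z,c):
    p=cv2.undistortPoints(np.array([[[u,v]]],float),np.array(c["camera_matrix"]),np.array(c["distortion"]))[0,0]
    T=np.array(c["cam_to_world"]); dr=T[:3,:3]@np.array([p[0],-p[1],-1]); o=T[:3,3]
    return o+dr*(z-o[2])/dr[2]
E
python3 - <<'E'
from fit import *
c=optics.calibration("top")
f=lambda x,y,z:(ray(91+x/6-.5+.08,155+y/6-.5+.08,z,c)*1e3).round(1).tolist()
print("blade tip",f(408,335,.034),"mid",f(406,410,.034))
print("fixed face",f(396,270,.036),f(400,150,.036),"slid",f(434,275,.036),f(440,155,.036))
print("base front corners",f(298,295,.008),f(570,305,.008), "pin",f(303,134,.070))
a=np.load("/tmp/last.npz");P=cloud(a["d"],c);print(fit(P,hm_clamp,(.581,.01),dx=.01,yaw=(-.2,.1),rad=.06))
E
```

```text
blade tip [538.7, 5.4, 34.0] mid [513.5, 5.8, 34.0]
fixed face [560.5, 9.3, 36.0] [601.2, 8.4, 36.0] slid [558.6, -3.6, 36.0] [599.3, -5.2, 36.0]
base front corners [555.2, 49.6, 8.0] [550.4, -45.2, 8.0] pin [602.0, 33.0, 70.0]
([582.6, 11.6, -3.8, 15.7], np.float64(3.41), -0.6, 2524)
```

{"api": "play_rows", "payload": {"targets": [20, 0, -3, -4, 0, 0, -0.5, 20, 0, 0, 0, 0, 0, 0, 20, 20, -1, 0, 0, 0, 0, 20, 18, -1, 0, 0, 0, 0, 20, 15, -1, 0, 0, 0, 0]}}

```text
time_s: 3.9
eef_pos: [0.5182, 0.0018, 0.0094]
tcp_rot: [-0.0, 0.025, 1.0, -0.0]
ft_force: [-0.2, 0.7, -1.2]
gripper_width: 0.303
```

{"api": "play_rows", "payload": {"targets": [20, 7, 0, 0, 0, 0, 0, 20, 3, 0, 0, 0, 0, 0, 20, 0, 0, 0, 0, 0, 0]}}

```text
time_s: 4.28
eef_pos: [0.5273, 0.0027, 0.0094]
tcp_rot: [-0.0, 0.025, 1.0, -0.0]
ft_force: [-0.5, -0.4, -1.0]
gripper_width: 0.306
```

```bash
python3 look.py p2 .57 .01
```

```text
origin px 91 145
[527.2   2.7   9.4] [-0.25  0.57  0.19  2.03 -0.2   0.56  1.6 ] [ 0.3 -0.4 -0.4] 28.0
```

View pics/p2.png

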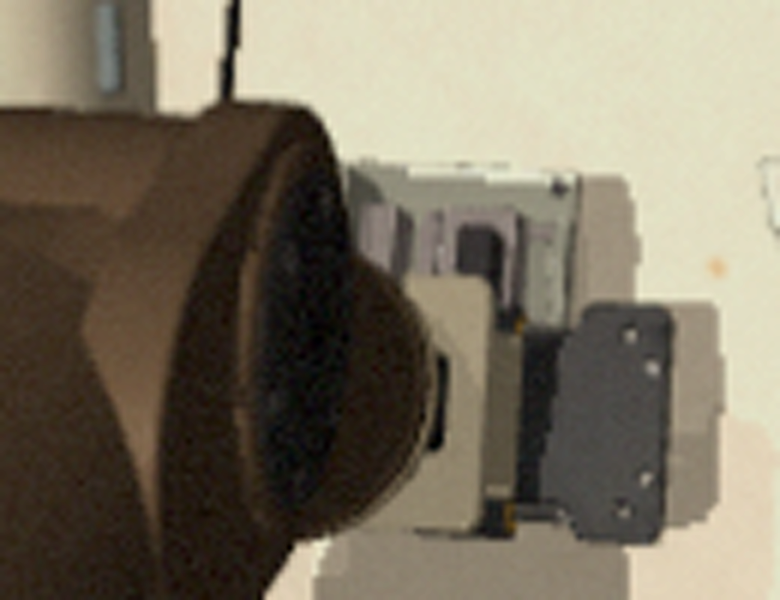

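{"api": "play_rows", "payload": {"targets": [20, 2, 0, 0, 0, 0, 0, 20, 0, 0, 0, 0, 0, 0]}}

```text
time_s: 4.58
eef_pos: [0.5279, 0.0028, 0.0093]
tcp_rot: [-0.002, 0.025, 1.0, 0.0]
ft_force: [-5.7, 0.5, 2.4]
gripper_width: 0.303
```

{"api": "play_rows", "payload": {"targets": [20, 2, 0, 0, 0, 0, 0, 20, 0, 0, 0, 0, 0, 0]}}

```text
time_s: 4.82
eef_pos: [0.528, 0.0028, 0.0093]
tcp_rot: [-0.003, 0.025, 1.0, 0.0]
ft_force: [-12.6, 0.6, 11.5]
gripper_width: 0.302
```

{"api": "play_rows", "payload": {"targets": [45, -4, 0, 0, 0, 0, 0, 45, 0, 0, 0, 0, 0, 0, 45, 0, 0, 20, 0, 0, 0, 45, 0, 0, 40, 0, 0, 0, 45, 0, 0, 40, 0, 0, 0]}}

```text
time_s: 5.45
eef_pos: [0.5281, 0.0027, 0.1107]
tcp_rot: [0.0, 0.025, 1.0, -0.0]
ft_force: [-0.2, -1.0, -0.2]
gripper_width: 0.491
```

{"api": "play_rows", "payload": {"targets": [30, 25, -12, 0, 0, 0, 0, 30, 25, -12, 0, 0, 0, 0, 30, 0, 0, -40, 0, 0, 0, 30, 0, 0, -18, 0, 0, 0, 30, 0, 0, -8, 0, 0, 0]}}

```text
time_s: 6.08
eef_pos: [0.5771, -0.0211, 0.0426]
tcp_rot: [-0.001, 0.025, 1.0, -0.0]
ft_force: [-1.1, 0.2, 0.7]
gripper_width: 0.328
```

```bash
python3 look.py p3 .57 .01
```

```text
origin px 91 145
[577.1 -21.1  42.4] [-0.21  0.58  0.22  1.89 -0.19  0.7   1.64] [-0.9 -0.1 -1.1] 30.0
```

View pics/p3.png

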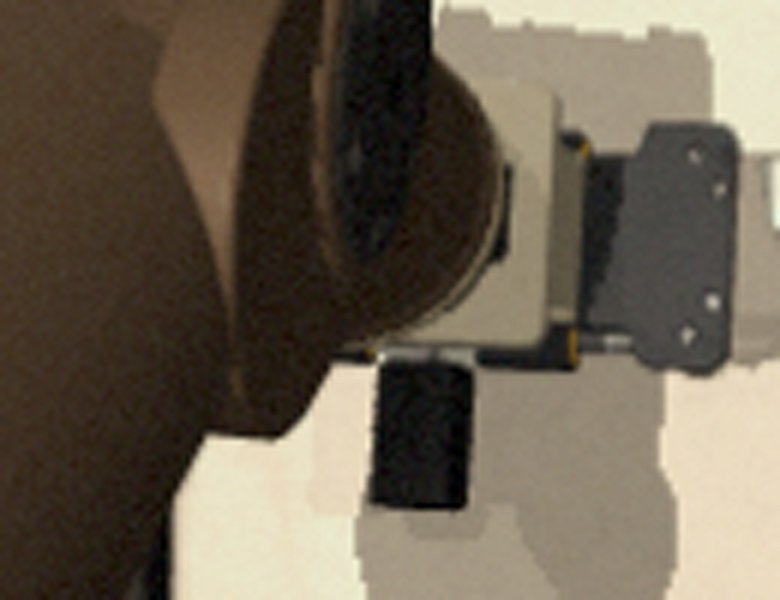

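{"api": "play_rows", "payload": {"targets": [5, 0, 0, 0, 0, 0, 0, 5, 0, 0, 0, 0, 0, 0, 5, 0, 0, 0, 0, 0, 0, 5, 0, 0, 0, 0, 0, 0], "newtons": 15}}

```text
time_s: 6.62
eef_pos: [0.5784, -0.0213, 0.0445]
tcp_rot: [0.001, 0.025, 1.0, 0.0]
ft_force: [-1.0, -0.1, 7.2]
gripper_width: 0.126
```

{"api": "play_rows", "payload": {"targets": [5, 0.1, 2, 0, 0, 0, 0, 5, 0.1, 2, 0, 0, 0, 0, 5, 0, 0, 0, 0, 0, 0]}}

```text
time_s: 7.0
eef_pos: [0.5786, -0.0188, 0.0445]
tcp_rot: [0.001, 0.026, 1.0, -0.001]
ft_force: [-0.7, -4.9, 6.4]
gripper_width: 0.13
```

{"api": "play_rows", "payload": {"targets": [5, 0.2, 2, 0, 0, 0, 0, 5, 0.1, 1.5, 0, 0, 0, 0, 5, 0, 0, 0, 0, 0, 0]}}

```text
time_s: 7.38
eef_pos: [0.5788, -0.0154, 0.0445]
tcp_rot: [0.001, 0.026, 1.0, -0.001]
ft_force: [-1.8, -4.2, 5.9]
gripper_width: 0.132
```

{"api": "play_rows", "payload": {"targets": [5, 0, 0.7, 0, 0, 0, 0, 5, 0, 0.5, 0, 0, 0, 0, 5, 0, 0, 0, 0, 0, 0]}}

```text
time_s: 7.75
eef_pos: [0.5789, -0.0143, 0.0445]
tcp_rot: [0.001, 0.026, 1.0, -0.001]
ft_force: [-0.9, -4.9, 6.2]
gripper_width: 0.132
```

{"api": "play_rows", "payload": {"targets": [5, 0, 0.7, 0, 0, 0, 0, 5, 0, 0, 0, 0, 0, 0]}}

```text
time_s: 8.0
eef_pos: [0.5789, -0.0136, 0.0445]
tcp_rot: [0.001, 0.026, 1.0, -0.001]
ft_force: [-0.8, -4.5, 6.0]
gripper_width: 0.128
```

{"api": "play_rows", "payload": {"targets": [5, 0, 0.7, 0, 0, 0, 0, 5, 0, 0, 0, 0, 0, 0]}}

```text
time_s: 8.25
eef_pos: [0.579, -0.0129, 0.0445]
tcp_rot: [0.001, 0.026, 1.0, -0.001]
ft_force: [-1.2, -4.1, 5.7]
gripper_width: 0.131
```

{"api": "play_rows", "payload": {"targets": [5, 0, 0.7, 0, 0, 0, 0, 5, 0, 0, 0, 0, 0, 0]}}

```text
time_s: 8.5
eef_pos: [0.579, -0.0126, 0.0445]
tcp_rot: [0.001, 0.026, 1.0, -0.001]
ft_force: [-0.3, -5.8, 6.7]
gripper_width: 0.132
```

{"api": "play_rows", "payload": {"targets": [5, 0, 0.7, 0, 0, 0, 0, 5, 0, 0, 0, 0, 0, 0]}}

```text
time_s: 8.75
eef_pos: [0.579, -0.0125, 0.0445]
tcp_rot: [0.001, 0.026, 1.0, -0.001]
ft_force: [-0.9, -7.0, 6.7]
gripper_width: 0.127
```

{"api": "play_rows", "payload": {"targets": [5, 0, 0.7, 0, 0, 0, 0, 5, 0, 0, 0, 0, 0, 0]}}

```text
time_s: 9.0
eef_pos: [0.579, -0.0125, 0.0445]
tcp_rot: [0.001, 0.026, 1.0, -0.002]
ft_force: [-0.9, -8.7, 6.3]
gripper_width: 0.131
```

{"api": "play_rows", "payload": {"targets": [5, 0, -2, 0, 0, 0, 0, 30, 0, 0, 0, 0, 0, 0, 30, 0, 0, 0, 0, 0, 0, 30, 0, 0, 10, 0, 0, 0, 30, 0, 0, 50, 0, 0, 0]}}

```text
time_s: 9.62
eef_pos: [0.5762, -0.0108, 0.1023]
tcp_rot: [-0.003, 0.025, 1.0, -0.0]
ft_force: [1.1, 0.1, 1.2]
gripper_width: 0.327
```

{"api": "play_rows", "payload": {"targets": [60, -60, -20, 30, 0, 0, 0, 60, -60, -25, 0, 0, 0, 0, 60, -60, -20, 0, 0, 0, 0, 60, 0, 0, 0, 0, 0, 0]}}

```text
time_s: 10.12
eef_pos: [0.4025, -0.0739, 0.1305]
tcp_rot: [-0.002, 0.027, 1.0, 0.0]
ft_force: [1.3, 0.8, 1.1]
gripper_width: 0.646
```

```bash
python3 look.py p4 .57 .01
python3 - <<'E'
from fit import *
a=np.load("/tmp/last.npz");c=optics.calibration("top");P=cloud(a["d"],c)
print(fit(P,hm_clamp,(.581,.01),dx=.01,yaw=(-.2,.1),rad=.06), fit(P,hm_feeler,(.527,.008),dx=.012,yaw=(-.2,.2),rad=.04))
E
```

```text
origin px 91 145
[406.1 -73.1 131. ] [-0.2   0.21  0.29  2.2  -0.09  0.74  1.67] [ 0.  -0.   0.1] 59.9
([582.4, 10.8, -3.1, 5.5], np.float64(4.98), -0.4, 2510) ([526.2, 11.3, -2.8, 14.0], np.float64(3.75), -1.1, 1176)
```

View pics/p4.png

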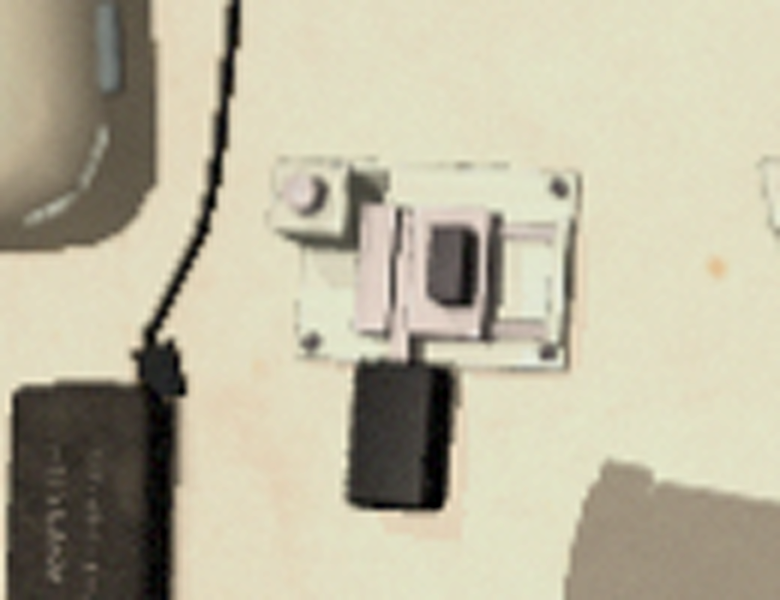

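{"api": "play_rows", "payload": {"targets": [50, 40, 28, 0, 0, 0, 0, 50, 40, 28, 0, 0, 0, 0, 50, 41, 27.5, 0, 0, 0, 0, 50, 0, 0, -40, 0, 0, 0, 50, 0, 0, -40, 0, 0, 0]}}

```text
time_s: 10.8
eef_pos: [0.5312, 0.0124, 0.0497]
tcp_rot: [0.001, 0.024, 1.0, 0.0]
ft_force: [0.4, -0.9, -0.6]
gripper_width: 0.545
```

{"api": "play_rows", "payload": {"targets": [50, 0, 0, -30, 0, 0, 0, 50, 0, 0, -10, 0, 0, 0, 50, 0, 0, 0, 0, 0, 0]}}

```text
time_s: 11.18
eef_pos: [0.5294, 0.0111, 0.0104]
tcp_rot: [-0.0, 0.025, 1.0, 0.0]
ft_force: [-0.1, 0.5, 1.1]
gripper_width: 0.544
```

{"api": "play_rows", "payload": {"targets": [20, 0, 0, 0, 0, 0, 0, 20, 0, 0, 0, 0, 0, 0, 20, 0, 0, 0, 0, 0, 0, 20, 0, 0, 0, 0, 0, 0], "newtons": 10}}

```text
time_s: 11.68
eef_pos: [0.5293, 0.0106, 0.0112]
tcp_rot: [0.001, 0.025, 1.0, 0.0]
ft_force: [-1.3, -0.0, 7.4]
gripper_width: 0.304
```

{"api": "play_rows", "payload": {"targets": [20, 0, 0, 0, 0, 0, 0, 20, 0, 0, 0, 0, 0, 0, 20, -5, 0.3, 0, 0, 0, 0, 20, -10, 0.5, 0, 0, 0, 0, 20, -10, 0.5, 0, 0, 0, 0], "newtons": 30}}

```text
time_s: 12.3
eef_pos: [0.5052, 0.012, 0.0112]
tcp_rot: [0.002, 0.025, 1.0, 0.0]
ft_force: [5.0, -1.6, 5.5]
gripper_width: 0.302
```

{"api": "play_rows", "payload": {"targets": [20, -15, 0.8, 0, 0, 0, 0, 20, -20, 1, 0, 0, 0, 0, 20, -15, 0.8, 0, 0, 0, 0, 20, 0, 0, 0, 0, 0, 0]}}

```text
time_s: 12.8
eef_pos: [0.4529, 0.0151, 0.0111]
tcp_rot: [0.0, 0.025, 1.0, 0.0]
ft_force: [-2.0, 0.2, 16.0]
gripper_width: 0.302
```

Run:
```python
from fit import *
im,d,c=cap("top");P=cloud(d,c);print(telemetry.sense()["ft_force"].round(1))
print(fit(P,hm_clamp,(.581,.01),dx=.01,yaw=(-.2,.1),rad=.06),fit(P,hm_clamp,(.59,-.158),dx=.01,yaw=(0,.3),rad=.06))
im,d,c=cap("scene");P=cloud(d,c)
print(fit(P,hm_clamp,(.59,-.158),dx=.01,yaw=(0,.3),rad=.06))
```

```text
[-2.4 -0.3 17.4]
([582.6, 11.1, -3.5, 6.2], np.float64(3.21), -0.6, 2526) ([589.7, -158.1, 10.7, 10.3], np.float64(2.26), -0.8, 2542)
([588.2, -158.5, 11.7, 10.2], np.float64(6.47), 0.3, 1583)
```

{"api": "play_rows", "payload": {"targets": [20, 0, 0, 4, 0, 0, 0, 20, 0, -45, 0, 0, 0, 4, 20, 0, -50, 0, 0, 0, 4, 20, 4, -50, 0, 0, 0, 3, 20, 10, -45, 0, 0, 0, 2.8]}}

```text
time_s: 13.52
eef_pos: [0.4663, -0.1766, 0.0141]
tcp_rot: [-0.001, -0.096, 0.995, 0.0]
ft_force: [0.7, -0.2, -1.8]
gripper_width: 0.304
```

{"api": "play_rows", "payload": {"targets": [20, 9.6, -10, 0, 0, 0, 0, 20, 0, 0, 0, 0, 0, 0]}}

```text
time_s: 13.78
eef_pos: [0.4773, -0.1852, 0.0141]
tcp_rot: [-0.0, -0.095, 0.996, 0.0]
ft_force: [0.5, 0.8, -0.8]
gripper_width: 0.3
```

```bash
python3 look.py p5 .56 -.17
```

```text
origin px 180 148
[ 476.9 -184.    14. ] [ 0.19  0.54  0.09  2.06 -0.1   0.54  2.12] [ 0.2  0.6 -0.2] 28.0
```

View pics/p5.png

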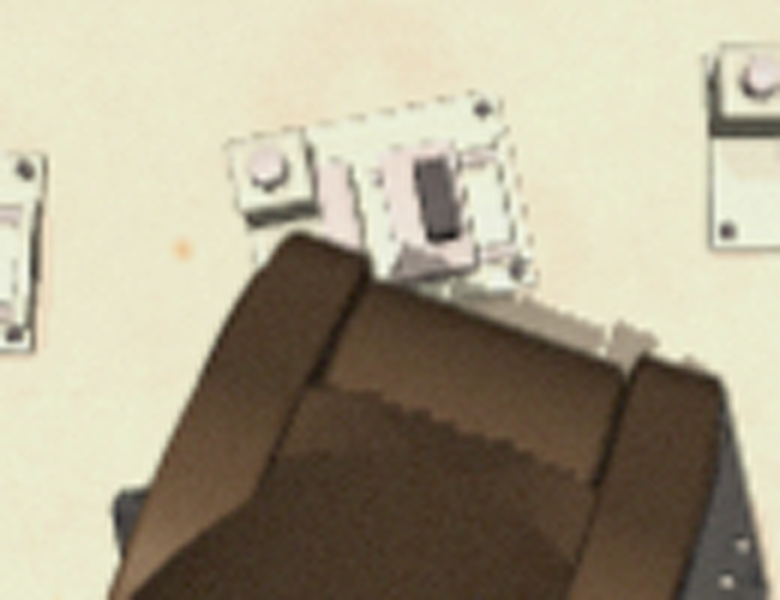

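Run:
```python
from fit import *
c=optics.calibration("top")
a=np.radians(10.9);R=np.array([[np.cos(a),-np.sin(a)],[np.sin(a),np.cos(a)]]);o=np.array([589.5,-158.3])
f=lambda x,y,z:((ray(180+x/6-.42,148+y/6-.42,z,c)[:2]*1e3-o)@R).round(1).tolist()
print("fixed",f(351,162,.036),f(366,240,.036),"slid",f(373,170,.036),f(383,235,.036),"tab",f(437,198,.061),"pin",f(268,167,.07))
t=telemetry.sense();p=t["eef_pos"]*1e3;print(p.round(1),((p[:2]-o)@R).round(1), 2*np.degrees(np.arctan2(t["tcp_rot"][2],t["tcp_rot"][1]))-180)
im,d,c=cap("scene");u,v=proj([.555,-.17,.03],c)[0].astype(int);sh("p6",np.clip(cv2.resize(im[v-45:v+45,u-60:u+60],None,fx=6.5,fy=6.5,interpolation=cv2.INTER_CUBIC)*1.4,0,255).astype(np.uint8));print(u,v)
```

```text
fixed [19.6, -1.2] [-7.4, -0.9] slid [15.4, -7.9] [-6.9, -6.8] tab [-1.9, -26.7] pin [18.0, 25.1]
[ 476.9 -184.    14. ] [-115.5   -3.9] 10.94916253456671
240 202
```

View pics/p6.png

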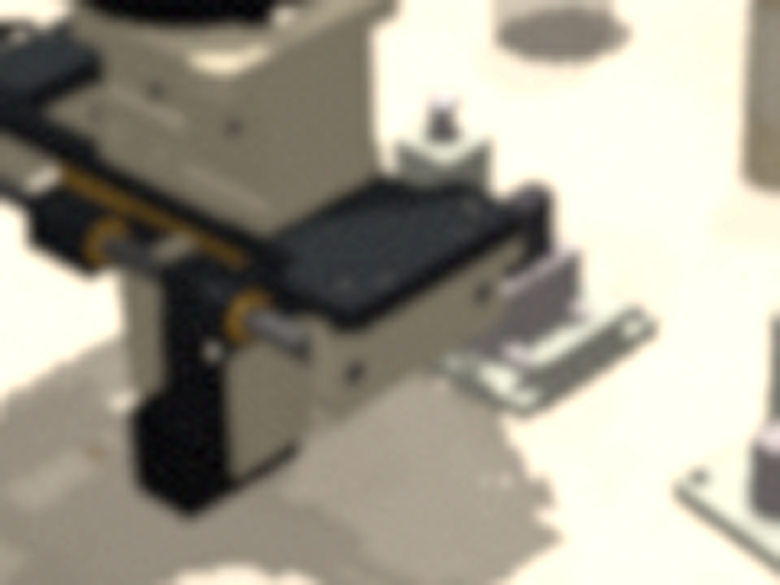

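{"api": "play_rows", "payload": {"targets": [20, 0, -1.2, -3, 0, 0, 0, 20, 0, 0, 0, 0, 0, 0, 20, 14.7, 2.8, 0, 0, 0, 0, 20, 9.8, 1.9, 0, 0, 0, 0, 20, 0, 0, 0, 0, 0, 0]}}

```text
time_s: 14.5
eef_pos: [0.5029, -0.1811, 0.0113]
tcp_rot: [0.0, -0.096, 0.995, 0.0]
ft_force: [-0.6, 0.4, -0.9]
gripper_width: 0.3
```

{"api": "play_rows", "payload": {"targets": [20, 9.7, 2.6, 0, 0, 0, 0, 20, 9.8, 1.9, 0, 0, 0, 0, 20, 0, 0, 0, 0, 0, 0]}}

```text
time_s: 14.88
eef_pos: [0.5223, -0.1769, 0.0113]
tcp_rot: [0.0, -0.096, 0.995, 0.0]
ft_force: [-0.7, 0.2, -1.2]
gripper_width: 0.302
```

{"api": "play_rows", "payload": {"targets": [20, 9.8, 1.9, 0, 0, 0, 0, 20, 2, 0.4, 0, 0, 0, 0, 20, 0, 0, 0, 0, 0, 0]}}

```text
time_s: 15.25
eef_pos: [0.5331, -0.1749, 0.0112]
tcp_rot: [-0.0, -0.095, 0.995, 0.0]
ft_force: [-0.7, 0.2, -0.0]
gripper_width: 0.308
```

{"api": "play_rows", "payload": {"targets": [20, 3.9, 0.8, 0, 0, 0, 0, 20, 0, 0, 0, 0, 0, 0]}}

```text
time_s: 15.5
eef_pos: [0.5374, -0.1741, 0.0113]
tcp_rot: [0.0, -0.095, 0.995, 0.0]
ft_force: [0.9, -0.4, -0.8]
gripper_width: 0.303
```

{"api": "play_rows", "payload": {"targets": [20, 2, 0.4, 0, 0, 0, 0, 20, 0, 0, 0, 0, 0, 0]}}

```text
time_s: 15.75
eef_pos: [0.539, -0.1738, 0.0113]
tcp_rot: [-0.0, -0.095, 0.995, 0.0]
ft_force: [-1.0, -0.8, -0.6]
gripper_width: 0.304
```

{"api": "play_rows", "payload": {"targets": [20, 2, 0.4, 0, 0, 0, 0, 20, 0, 0, 0, 0, 0, 0]}}

```text
time_s: 16.0
eef_pos: [0.5391, -0.1738, 0.0113]
tcp_rot: [-0.002, -0.095, 0.995, 0.0]
ft_force: [-8.0, 0.3, 5.6]
gripper_width: 0.305
```

{"api": "play_rows", "payload": {"targets": [20, 2, 0.4, 0, 0, 0, 0, 20, 0, 0, 0, 0, 0, 0]}}

```text
time_s: 16.25
eef_pos: [0.5392, -0.1738, 0.0113]
tcp_rot: [-0.003, -0.095, 0.996, 0.0]
ft_force: [-13.6, -0.8, 13.3]
gripper_width: 0.302
```

{"api": "play_rows", "payload": {"targets": [45, -4, -0.8, 0, 0, 0, 0, 45, 0, 0, 0, 0, 0, 0, 45, 0, 0, 20, 0, 0, 0, 45, 0, 0, 40, 0, 0, 0, 45, 0, 0, 40, 0, 0, 0]}}

```text
time_s: 16.88
eef_pos: [0.5394, -0.1735, 0.1124]
tcp_rot: [0.0, -0.095, 0.995, 0.0]
ft_force: [1.3, -0.4, 0.2]
gripper_width: 0.488
```

{"api": "play_rows", "payload": {"targets": [30, 26, -6, 0, 0, 0, 0, 30, 26.5, -5.5, 0, 0, 0, 0, 30, 0, 0, -40, 0, 0, 0, 30, 0, 0, -20, 0, 0, 0, 30, 0, 0, -8, 0, 0, 0]}}

```text
time_s: 17.5
eef_pos: [0.5912, -0.1849, 0.0421]
tcp_rot: [-0.001, -0.095, 0.995, 0.0]
ft_force: [-0.9, 0.1, -0.1]
gripper_width: 0.329
```

{"api": "play_rows", "payload": {"targets": [5, 0, 0, 0, 0, 0, 0, 5, 0, 0, 0, 0, 0, 0, 5, 0, 0, 0, 0, 0, 0, 5, 0, 0, 0, 0, 0, 0], "newtons": 15}}

```text
time_s: 18.0
eef_pos: [0.5924, -0.1857, 0.0444]
tcp_rot: [0.001, -0.095, 0.995, -0.0]
ft_force: [0.6, -0.8, 6.0]
gripper_width: 0.127
```

{"api": "play_rows", "payload": {"targets": [5, -0.2, 1, 0, 0, 0, 0, 5, 0, 0, 0, 0, 0, 0]}}

```text
time_s: 18.25
eef_pos: [0.5923, -0.1855, 0.0444]
tcp_rot: [0.001, -0.095, 0.995, -0.001]
ft_force: [1.4, -1.4, 6.2]
gripper_width: 0.127
```

{"api": "play_rows", "payload": {"targets": [5, -0.2, 1, 0, 0, 0, 0, 5, -0.2, 1, 0, 0, 0, 0, 5, 0, 0, 0, 0, 0, 0]}}

```text
time_s: 18.62
eef_pos: [0.592, -0.1838, 0.0444]
tcp_rot: [0.001, -0.095, 0.996, -0.001]
ft_force: [1.5, -3.1, 5.9]
gripper_width: 0.128
```

{"api": "play_rows", "payload": {"targets": [5, -0.1, 0.7, 0, 0, 0, 0, 5, 0, 0, 0, 0, 0, 0]}}

```text
time_s: 18.88
eef_pos: [0.592, -0.1834, 0.0444]
tcp_rot: [0.001, -0.095, 0.996, -0.001]
ft_force: [0.5, -4.7, 5.7]
gripper_width: 0.131
```

{"api": "play_rows", "payload": {"targets": [5, -0.1, 0.7, 0, 0, 0, 0, 5, 0, 0, 0, 0, 0, 0]}}

```text
time_s: 19.12
eef_pos: [0.5918, -0.1827, 0.0444]
tcp_rot: [0.001, -0.095, 0.996, -0.001]
ft_force: [1.4, -4.9, 5.6]
gripper_width: 0.127
```

{"api": "play_rows", "payload": {"targets": [5, -0.1, 0.7, 0, 0, 0, 0, 5, 0, 0, 0, 0, 0, 0]}}

```text
time_s: 19.38
eef_pos: [0.5917, -0.1819, 0.0444]
tcp_rot: [0.001, -0.095, 0.996, -0.001]
ft_force: [0.9, -5.0, 5.9]
gripper_width: 0.126
```

{"api": "play_rows", "payload": {"targets": [5, -0.1, 0.7, 0, 0, 0, 0, 5, 0, 0, 0, 0, 0, 0]}}

```text
time_s: 19.62
eef_pos: [0.5916, -0.1817, 0.0444]
tcp_rot: [0.001, -0.095, 0.996, -0.001]
ft_force: [1.3, -5.5, 5.4]
gripper_width: 0.132
```

{"api": "play_rows", "payload": {"targets": [5, -0.1, 0.7, 0, 0, 0, 0, 5, 0, 0, 0, 0, 0, 0]}}

```text
time_s: 19.88
eef_pos: [0.5916, -0.1816, 0.0444]
tcp_rot: [0.001, -0.094, 0.996, -0.002]
ft_force: [1.7, -8.4, 4.4]
gripper_width: 0.129
```

{"api": "play_rows", "payload": {"targets": [5, 0.3, -2, 0, 0, 0, 0, 30, 0, 0, 0, 0, 0, 0, 30, 0, 0, 0, 0, 0, 0, 30, 0, 0, 10, 0, 0, 0, 30, 0, 0, 50, 0, 0, 0]}}

```text
time_s: 20.5
eef_pos: [0.5885, -0.18, 0.1017]
tcp_rot: [-0.003, -0.095, 0.995, 0.001]
ft_force: [1.3, -0.4, 1.2]
gripper_width: 0.322
```

{"api": "play_rows", "payload": {"targets": [50, -27, 5, 0, 0, 0, 0, 50, -26.5, 5, 0, 0, 0, 0, 50, 0, 0, 0, 0, 0, 0, 50, 0, 0, -40, 0, 0, 0]}}

```text
time_s: 21.0
eef_pos: [0.5406, -0.1715, 0.066]
tcp_rot: [0.004, -0.095, 0.995, -0.001]
ft_force: [0.2, 0.9, 0.0]
gripper_width: 0.546
```

{"api": "play_rows", "payload": {"targets": [50, -2, 0, -40, 0, 0, 0, 50, 0, 0, -12, 0, 0, 0, 50, 0, 0, 0, 0, 0, 0]}}

```text
time_s: 21.38
eef_pos: [0.5356, -0.1709, 0.0113]
tcp_rot: [-0.0, -0.095, 0.995, 0.0]
ft_force: [-0.4, -0.7, 0.7]
gripper_width: 0.543
```

{"api": "play_rows", "payload": {"targets": [20, 0, 0, 0, 0, 0, 0, 20, 0, 0, 0, 0, 0, 0, 20, 0, 0, 0, 0, 0, 0, 20, 0, 0, 0, 0, 0, 0], "newtons": 10}}

```text
time_s: 21.88
eef_pos: [0.536, -0.1716, 0.0124]
tcp_rot: [0.001, -0.095, 0.995, -0.001]
ft_force: [-1.1, -0.7, 6.5]
gripper_width: 0.303
```

{"api": "play_rows", "payload": {"targets": [20, 0, 0, 0, 0, 0, 0, 20, 0, 0, 0, 0, 0, 0, 20, -4.9, -0.9, 0, 0, 0, 0, 20, -9.8, -1.9, 0, 0, 0, 0, 20, -9.8, -1.9, 0, 0, 0, 0], "newtons": 30}}

```text
time_s: 22.5
eef_pos: [0.5127, -0.1759, 0.0124]
tcp_rot: [0.002, -0.095, 0.995, -0.001]
ft_force: [4.7, -0.9, 4.7]
gripper_width: 0.301
```

{"api": "play_rows", "payload": {"targets": [20, -14.7, -2.8, 0, 0, 0, 0, 20, -19.6, -3.8, 0, 0, 0, 0, 20, -14.7, -2.8, 0, 0, 0, 0, 20, 0, 0, 0, 0, 0, 0]}}

```text
time_s: 23.0
eef_pos: [0.4613, -0.1854, 0.0123]
tcp_rot: [0.0, -0.095, 0.995, -0.0]
ft_force: [-2.8, -1.1, 14.0]
gripper_width: 0.3
```

Run:
```python
from fit import *
im,d,c=cap("top");P=cloud(d,c);print(telemetry.sense()["ft_force"].round(1),telemetry.sense()["eef_pos"])
print(fit(P,hm_clamp,(.59,-.158),dx=.01,yaw=(0,.3),rad=.06),fit(P,hm_clamp,(.612,-.317),dx=.01,yaw=(-.2,.2),rad=.06))
im,d,c=cap("scene");P=cloud(d,c)
print(fit(P,hm_clamp,(.612,-.317),dx=.01,yaw=(-.2,.2),rad=.06))
```

```text
[-3.4 -1.5 15.7] [ 0.46129208 -0.18536951  0.0123296 ]
([589.6, -158.2, 10.9, 6.2], np.float64(2.33), -0.7, 2249) ([611.9, -316.8, -0.4, 6.1], np.float64(2.87), -1.0, 2545)
([612.7, -317.6, 1.9, 3.7], np.float64(6.14), 1.4, 1994)
```

{"api": "play_rows", "payload": {"targets": [20, 0, -10, 4, 0, 0, -3, 20, 5, -45, 0, 0, 0, -4, 20, 10, -45, 0, 0, 0, -3.9, 20, 20, -38, 0, 0, 0, 0, 20, 0, 0, 0, 0, 0, 0]}}

```text
time_s: 23.72
eef_pos: [0.4969, -0.327, 0.0154]
tcp_rot: [0.0, 0.002, 1.0, -0.001]
ft_force: [-1.3, 0.4, -0.9]
gripper_width: 0.3
```

{"api": "play_rows", "payload": {"targets": [20, 0, 0, -4, 0, 0, 0, 20, 0, 0, 0, 0, 0, 0, 42, 0, 0, 0, 0, 0, 0, 42, 0, 0, 0, 0, 0, 0, 42, 0, 0, 20, 0, 0, 0]}}

```text
time_s: 24.35
eef_pos: [0.4954, -0.3212, 0.03]
tcp_rot: [-0.002, -0.001, 1.0, 0.001]
ft_force: [-0.5, -0.2, -0.5]
gripper_width: 0.454
```

{"api": "play_rows", "payload": {"targets": [28, 0, 0, 50, 0, 0, 0, 28, 20, -4, 32, 0, 0, 0, 28, 45, -7, 0, 0, 0, 0, 28, 48, -7, 0, 0, 0, 0, 28, 0, 0, 0, 0, 0, 0]}}

```text
time_s: 24.98
eef_pos: [0.6131, -0.3388, 0.1123]
tcp_rot: [0.001, -0.002, 1.0, 0.001]
ft_force: [0.3, 0.2, -0.9]
gripper_width: 0.3
```

```bash
python3 look.py p7 .60 -.33
```

```text
origin px 259 128
[ 610.7 -339.4  112.2] [ 0.32  0.65  0.18  1.51 -0.13  0.99  2.11] [-0.4 -0.2 -0.3] 28.1
```

View pics/p7.png

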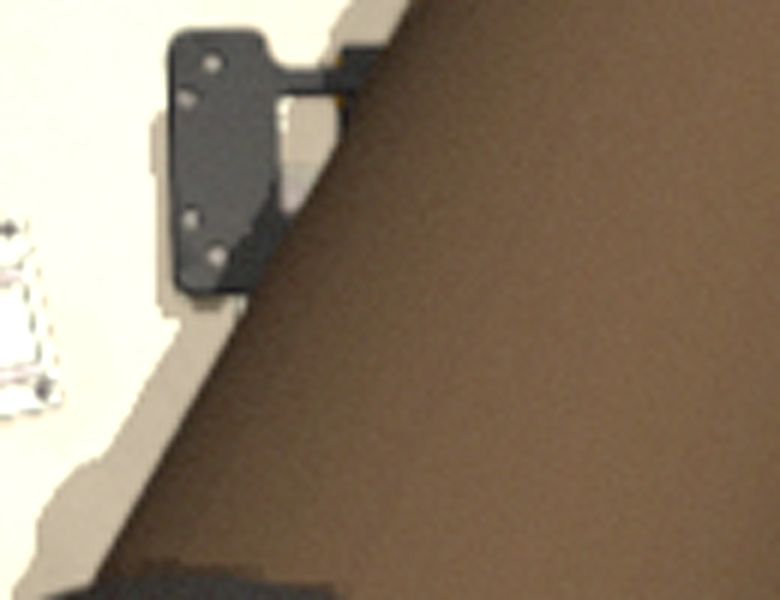

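{"api": "play_rows", "payload": {"targets": [28, -2.5, 0, -40, 0, 0, 0, 28, 0, 0, -22, 0, 0, 0, 28, 0, 0, -8, 0, 0, 0, 28, 0, 0, 0, 0, 0, 0]}}

```text
time_s: 25.52
eef_pos: [0.6066, -0.3408, 0.0433]
tcp_rot: [-0.0, -0.0, 1.0, 0.0]
ft_force: [-0.5, -0.4, 0.3]
gripper_width: 0.305
```

{"api": "play_rows", "payload": {"targets": [5, 0, 0, 0, 0, 0, 0, 5, 0, 0, 0, 0, 0, 0, 5, 0, 0, 0, 0, 0, 0, 5, 0, 0, 0, 0, 0, 0], "newtons": 15}}

```text
time_s: 26.02
eef_pos: [0.6078, -0.3409, 0.0444]
tcp_rot: [0.001, -0.0, 1.0, -0.0]
ft_force: [-1.0, 2.1, 6.8]
gripper_width: 0.134
```

{"api": "play_rows", "payload": {"targets": [5, 0, -2, 0, 0, 0, 0, 5, 0, -2, 0, 0, 0, 0, 5, 0, -2, 0, 0, 0, 0, 5, 0, -1.5, 0, 0, 0, 0, 5, 0, 0, 0, 0, 0, 0]}}

```text
time_s: 26.65
eef_pos: [0.6078, -0.3478, 0.0444]
tcp_rot: [0.001, -0.0, 1.0, 0.0]
ft_force: [-0.5, 3.3, 7.8]
gripper_width: 0.128
```

{"api": "play_rows", "payload": {"targets": [28, 0, 0.5, 0, 0, 0, 0, 28, 0, 0, 0, 0, 0, 0, 28, 0, 0, 10, 0, 0, 0, 28, 0, 0, 50, 0, 0, 0]}}

```text
time_s: 27.15
eef_pos: [0.6052, -0.3469, 0.1012]
tcp_rot: [-0.003, -0.0, 1.0, 0.001]
ft_force: [0.6, 0.4, 0.2]
gripper_width: 0.304
```

{"api": "play_rows", "payload": {"targets": [50, -60, 0, 20, 0, 0, 0, 50, -60, 20, 0, 0, 0, 0, 50, -60, 60, 0, 0, 0, 0, 50, -50, 60, 0, 0, 0, 0, 50, 0, 0, 0, 0, 0, 0]}}

```text
time_s: 27.78
eef_pos: [0.4004, -0.2324, 0.1232]
tcp_rot: [-0.002, -0.001, 1.0, 0.001]
ft_force: [1.7, -0.4, 1.1]
gripper_width: 0.545
```

```bash
python3 look.py p8 .57 -.33
python3 - <<'E'
from fit import *
a=np.load("/tmp/last.npz");c=optics.calibration("top");P=cloud(a["d"],c)
def go(P):print(fit(P,hm_clamp,(.612,-.317),dx=.01,yaw=(-.2,.2),rad=.06), fit(P,hm_feeler,(.497,-.323),dx=.015,yaw=(-.2,.2),rad=.07),fit(P,hm_mallet,(.388,-.368),yaw=(-2.6,-.5),rad=.12,dx=.02))
go(P)
im,d,c=cap("scene");go(cloud(d,c))
E
```

```text
origin px 259 142
[ 403.4 -234.7  123.8] [ 0.27  0.31  0.17  2.08 -0.08  0.76  2.07] [ 0.9 -0.9  1.1] 50.3
([612.6, -317.0, -0.9, 13.7], np.float64(3.1), -1.0, 2538) ([495.6, -322.8, -0.5, 14.9], np.float64(1.72), -1.7, 3567) ([386.2, -366.5, -104.6, 11.9], np.float64(2.46), -1.9, 5870)
([611.1, -317.9, 1.4, 11.3], np.float64(7.29), 1.5, 1926) ([496.6, -321.4, -1.2, 18.4], np.float64(3.44), 1.4, 2784) ([386.8, -366.7, -82.0, 10.4], np.float64(2.84), 0.8, 11735)
```

View pics/p8.png

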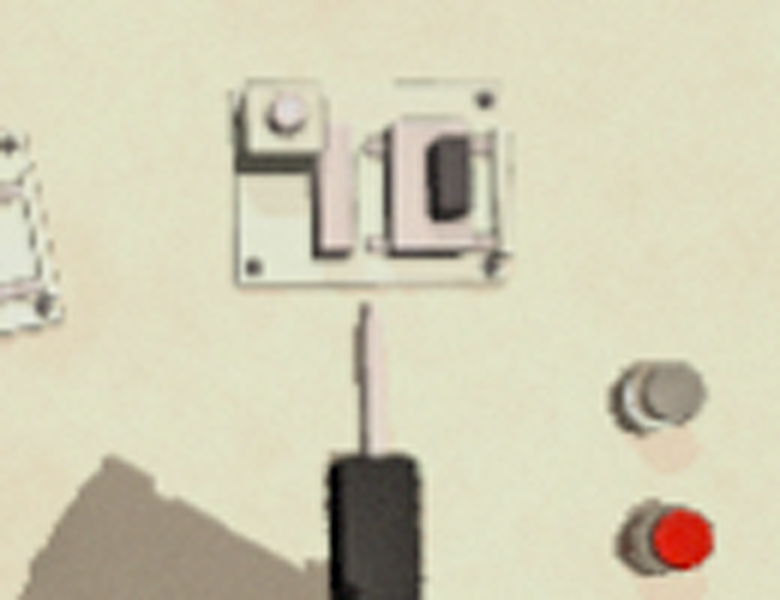

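{"api": "play_rows", "payload": {"targets": [50, 31, -29, 0, 0, 0, 0, 50, 31, -29, 0, 0, 0, 0, 50, 30.5, -29.5, 0, 0, 0, 0, 50, 0, 0, -40, 0, 0, 0, 50, 0, 0, -40, 0, 0, 0]}}

```text
time_s: 28.5
eef_pos: [0.4989, -0.3257, 0.0424]
tcp_rot: [0.001, 0.0, 1.0, -0.001]
ft_force: [-0.4, 0.6, -0.0]
gripper_width: 0.543
```

{"api": "play_rows", "payload": {"targets": [50, 0, 0, -24, 0, 0, 0, 50, 0, 0, -8, 0, 0, 0, 50, 0, 0, 0, 0, 0, 0]}}

```text
time_s: 28.88
eef_pos: [0.4975, -0.3243, 0.0112]
tcp_rot: [0.0, -0.0, 1.0, -0.0]
ft_force: [0.0, -0.4, 0.1]
gripper_width: 0.543
```

{"api": "play_rows", "payload": {"targets": [20, 0, 0, 0, 0, 0, 0, 20, 0, 0, 0, 0, 0, 0, 20, 0, 0, 0, 0, 0, 0, 20, 0, 0, 0, 0, 0, 0], "newtons": 20}}

```text
time_s: 29.38
eef_pos: [0.4975, -0.3237, 0.0119]
tcp_rot: [0.001, -0.0, 1.0, -0.0]
ft_force: [-0.9, 0.2, 6.6]
gripper_width: 0.305
```

{"api": "play_rows", "payload": {"targets": [20, 12, 0, 0, 0, 0, 0, 20, 15, 0, 0, 0, 0, 0, 20, 10, 0, 0, 0, 0, 0, 20, 0, 0, 0, 0, 0, 0]}}

```text
time_s: 29.88
eef_pos: [0.5341, -0.3241, 0.0119]
tcp_rot: [0.0, -0.0, 1.0, -0.0]
ft_force: [-2.5, -0.9, 7.3]
gripper_width: 0.3
```

{"api": "play_rows", "payload": {"targets": [20, 10, 0, 0, 0, 0, 0, 20, 8, 0, 0, 0, 0, 0, 20, 0, 0, 0, 0, 0, 0]}}

```text
time_s: 30.25
eef_pos: [0.5517, -0.3242, 0.0119]
tcp_rot: [-0.0, 0.0, 1.0, -0.0]
ft_force: [-3.3, -0.9, 7.7]
gripper_width: 0.304
```

{"api": "play_rows", "payload": {"targets": [20, 3, 0, 0, 0, 0, 0, 20, 0, 0, 0, 0, 0, 0]}}

```text
time_s: 30.5
eef_pos: [0.5531, -0.3243, 0.0119]
tcp_rot: [-0.001, 0.0, 1.0, -0.0]
ft_force: [-8.6, 0.0, 12.6]
gripper_width: 0.305
```

{"api": "play_rows", "payload": {"targets": [20, 2, 0, 0, 0, 0, 0, 20, 0, 0, 0, 0, 0, 0]}}

```text
time_s: 30.75
eef_pos: [0.5551, -0.3244, 0.0119]
tcp_rot: [-0.001, 0.0, 1.0, -0.0]
ft_force: [-7.5, -1.0, 12.1]
gripper_width: 0.3
```

{"api": "play_rows", "payload": {"targets": [20, 1.5, 0, 0.5, 0, 0, 0, 20, 0, 0, 0, 0, 0, 0]}}

```text
time_s: 31.0
eef_pos: [0.5584, -0.3237, 0.0119]
tcp_rot: [0.0, -0.0, 1.0, -0.0]
ft_force: [-2.1, 0.8, 5.6]
gripper_width: 0.308
```

Run:
```python
from fit import *
im,d,c=cap("top");P=cloud(d,c);Q=P.reshape(-1,3)
print(fit(P,hm_clamp,(.612,-.317),dx=.01,yaw=(-.2,.2),rad=.06))
u,v=proj([.57,-.33,.03],c)[0]; u0=int(u-65);v0=int(v-50);print(u0,v0)
A=np.clip(cv2.resize(im[v0:v0+100,u0:u0+130],(390,300),interpolation=cv2.INTER_CUBIC)*1.5,0,255).astype(np.uint8)
im,d,c=cap("scene");u,v=proj([.58,-.33,.03],c)[0].astype(int)
B=np.clip(cv2.resize(im[v-37:v+38,u-49:u+49],(400,300),interpolation=cv2.INTER_CUBIC)*1.4,0,255).astype(np.uint8)
sh("p9",np.hstack([A,B]))
```

```text
([612.0, -317.1, -0.6, 12.8], np.float64(3.65), -1.5, 805)
259 142
```

View pics/p9.png

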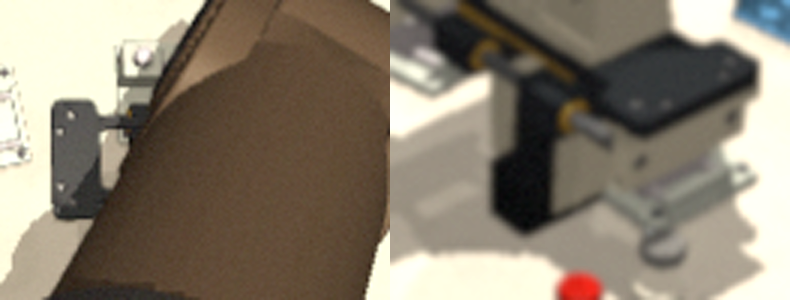

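{"api": "play_rows", "payload": {"targets": [20, 1.5, 0, 0.5, 0, 0, 0, 20, 0, 0, 0, 0, 0, 0]}}

```text
time_s: 31.35
eef_pos: [0.5585, -0.3237, 0.012]
tcp_rot: [-0.001, 0.0, 1.0, 0.0]
ft_force: [-6.3, -0.1, 6.0]
gripper_width: 0.304
```

{"api": "play_rows", "payload": {"targets": [20, 1.5, 0, 0, 0, 0, 0, 20, 0, 0, 0, 0, 0, 0]}}

```text
time_s: 31.6
eef_pos: [0.5586, -0.3237, 0.012]
tcp_rot: [-0.002, 0.0, 1.0, 0.0]
ft_force: [-10.8, 0.3, 11.5]
gripper_width: 0.302
```

{"api": "play_rows", "payload": {"targets": [45, -3, 0, -1, 0, 0, 0, 45, 0, 0, 0, 0, 0, 0, 45, 0, 0, 20, 0, 0, 0, 45, 0, 0, 40, 0, 0, 0, 45, 0, 0, 40, 0, 0, 0]}}

```text
time_s: 32.22
eef_pos: [0.559, -0.3234, 0.1135]
tcp_rot: [0.001, -0.0, 1.0, -0.0]
ft_force: [0.1, 0.0, 0.6]
gripper_width: 0.491
```

{"api": "play_rows", "payload": {"targets": [30, 25, -12, 0, 0, 0, 0, 30, 24.5, -12, 0, 0, 0, 0, 30, 0, 0, -40, 0, 0, 0, 30, 0, 0, -20, 0, 0, 0, 30, 0, 0, -8, 0, 0, 0]}}

```text
time_s: 32.85
eef_pos: [0.6074, -0.347, 0.0425]
tcp_rot: [-0.001, -0.0, 1.0, 0.0]
ft_force: [0.2, 0.2, -0.3]
gripper_width: 0.332
```

{"api": "play_rows", "payload": {"targets": [5, 0, 0, 0, 0, 0, 0, 5, 0, 0, 0, 0, 0, 0, 5, 0, 0, 0, 0, 0, 0, 5, 0, 0, 0, 0, 0, 0], "newtons": 15}}

```text
time_s: 33.35
eef_pos: [0.6086, -0.3478, 0.0444]
tcp_rot: [0.001, -0.0, 1.0, -0.0]
ft_force: [-0.4, 0.8, 6.8]
gripper_width: 0.129
```

{"api": "play_rows", "payload": {"targets": [5, 0, 1.5, 0, 0, 0, 0, 5, 0, 1.5, 0, 0, 0, 0, 5, 0, 0, 0, 0, 0, 0]}}

```text
time_s: 33.72
eef_pos: [0.6086, -0.3461, 0.0444]
tcp_rot: [0.001, 0.0, 1.0, -0.001]
ft_force: [0.8, -3.6, 6.2]
gripper_width: 0.136
```

{"api": "play_rows", "payload": {"targets": [5, 0, 1.5, 0, 0, 0, 0, 5, 0, 1, 0, 0, 0, 0, 5, 0, 0, 0, 0, 0, 0]}}

```text
time_s: 34.1
eef_pos: [0.6086, -0.3436, 0.0444]
tcp_rot: [0.001, 0.0, 1.0, -0.001]
ft_force: [0.4, -3.5, 7.7]
gripper_width: 0.129
```

{"api": "play_rows", "payload": {"targets": [5, 0, 0.8, 0, 0, 0, 0, 5, 0, 0, 0, 0, 0, 0]}}

```text
time_s: 34.35
eef_pos: [0.6086, -0.3433, 0.0444]
tcp_rot: [0.001, 0.0, 1.0, -0.001]
ft_force: [-0.1, -5.0, 5.7]
gripper_width: 0.126
```

{"api": "play_rows", "payload": {"targets": [5, 0, 0.7, 0, 0, 0, 0, 5, 0, 0, 0, 0, 0, 0]}}

```text
time_s: 34.6
eef_pos: [0.6086, -0.3428, 0.0445]
tcp_rot: [0.001, 0.0, 1.0, -0.002]
ft_force: [-0.4, -6.2, 5.0]
gripper_width: 0.13
```

{"api": "play_rows", "payload": {"targets": [5, 0, 0.7, 0, 0, 0, 0, 5, 0, 0, 0, 0, 0, 0]}}

```text
time_s: 34.85
eef_pos: [0.6086, -0.3421, 0.0445]
tcp_rot: [0.001, 0.0, 1.0, -0.002]
ft_force: [1.0, -4.4, 6.0]
gripper_width: 0.129
```

{"api": "play_rows", "payload": {"targets": [5, 0, 0.7, 0, 0, 0, 0, 5, 0, 0, 0, 0, 0, 0]}}

```text
time_s: 35.1
eef_pos: [0.6086, -0.3412, 0.0444]
tcp_rot: [0.001, 0.0, 1.0, -0.001]
ft_force: [0.1, -4.9, 5.6]
gripper_width: 0.127
```

{"api": "play_rows", "payload": {"targets": [5, 0, 0.7, 0, 0, 0, 0, 5, 0, 0, 0, 0, 0, 0]}}

```text
time_s: 35.35
eef_pos: [0.6086, -0.3407, 0.0444]
tcp_rot: [0.001, 0.0, 1.0, -0.002]
ft_force: [0.0, -6.2, 5.2]
gripper_width: 0.131
```

{"api": "play_rows", "payload": {"targets": [5, 0, 0.7, 0, 0, 0, 0, 5, 0, 0, 0, 0, 0, 0]}}

```text
time_s: 35.6
eef_pos: [0.6086, -0.3407, 0.0445]
tcp_rot: [0.001, 0.001, 1.0, -0.002]
ft_force: [0.4, -6.4, 4.7]
gripper_width: 0.13
```

{"api": "play_rows", "payload": {"targets": [5, 0, 0.8, 0, 0, 0, 0, 5, 0, 0, 0, 0, 0, 0]}}

```text
time_s: 35.85
eef_pos: [0.6086, -0.3407, 0.0445]
tcp_rot: [0.001, 0.001, 1.0, -0.003]
ft_force: [2.2, -9.1, 3.0]
gripper_width: 0.133
```

{"api": "play_rows", "payload": {"targets": [5, 0, -2, 0, 0, 0, 0, 30, 0, 0, 0, 0, 0, 0, 30, 0, 0, 0, 0, 0, 0, 30, 0, 0, 10, 0, 0, 0, 30, 0, 0, 50, 0, 0, 0]}}

```text
time_s: 36.48
eef_pos: [0.6059, -0.3373, 0.1009]
tcp_rot: [-0.003, -0.0, 1.0, 0.002]
ft_force: [1.2, -0.5, 0.1]
gripper_width: 0.327
```

{"api": "play_rows", "payload": {"targets": [50, -25, 10, 0, 0, 0, 0, 50, -25, 10, 0, 0, 0, 0, 50, 0, 0, 0, 0, 0, 0, 50, 0, 0, -40, 0, 0, 0]}}

```text
time_s: 36.98
eef_pos: [0.5612, -0.3202, 0.0663]
tcp_rot: [0.004, -0.0, 1.0, -0.002]
ft_force: [0.7, -0.5, -0.8]
gripper_width: 0.547
```

{"api": "play_rows", "payload": {"targets": [50, -1.5, -0.5, -40, 0, 0, 0, 50, 0, 0, -12, 0, 0, 0, 50, 0, 0, 0, 0, 0, 0]}}

```text
time_s: 37.35
eef_pos: [0.5568, -0.3194, 0.011]
tcp_rot: [-0.0, -0.0, 1.0, 0.0]
ft_force: [-0.2, 0.2, 0.8]
gripper_width: 0.544
```

{"api": "play_rows", "payload": {"targets": [20, 0, 0, 0, 0, 0, 0, 20, 0, 0, 0, 0, 0, 0, 20, 0, 0, 0, 0, 0, 0, 20, 0, 0, 0, 0, 0, 0], "newtons": 10}}

```text
time_s: 37.85
eef_pos: [0.557, -0.3203, 0.0123]
tcp_rot: [0.001, 0.0, 1.0, -0.001]
ft_force: [-0.4, -2.4, 7.1]
gripper_width: 0.306
```

{"api": "play_rows", "payload": {"targets": [20, 0, -0.8, 0, 0, 0, 0, 20, 0, 0, 0, 0, 0, 0, 20, -5, 0, 0, 0, 0, 0, 20, -10, 0, 0, 0, 0, 0, 20, -10, 0, 0, 0, 0, 0], "newtons": 30}}

```text
time_s: 38.48
eef_pos: [0.5333, -0.3204, 0.0123]
tcp_rot: [0.002, -0.001, 1.0, -0.001]
ft_force: [5.4, -0.3, 5.3]
gripper_width: 0.3
```

{"api": "play_rows", "payload": {"targets": [20, -15, 0, 0, 0, 0, 0, 20, -20, 0, 0, 0, 0, 0, 20, -20, 0, 0, 0, 0, 0, 20, -20, 0, 0, 0, 0, 0, 20, 0, 0, 2, 0, 0, 0]}}

```text
time_s: 39.1
eef_pos: [0.4547, -0.3201, 0.0132]
tcp_rot: [-0.001, 0.0, 1.0, 0.0]
ft_force: [-0.4, -0.5, -1.0]
gripper_width: 0.302
```

{"api": "play_rows", "payload": {"targets": [20, -10, 28, 0, 0, 0, 0, 20, -8, 28, 0, 0, 0, 0, 20, 0, 28, 0, 0, 0, 0, 20, 0, 0, -2, 0, 0, 0, 20, 0, 0, 0, 0, 0, 0]}}

```text
time_s: 39.72
eef_pos: [0.4382, -0.2316, 0.0118]
tcp_rot: [-0.001, -0.002, 1.0, 0.003]
ft_force: [-5.0, 16.4, 26.2]
gripper_width: 0.301
```

{"api": "play_rows", "payload": {"targets": [50, 0, 0, 0, 0, 0, 0, 50, 0, 0, 0, 0, 0, 0, 50, 0, 0, 30, 0, 0, 0, 60, 0, 0, 50, 0, 0, 0, 60, 0, 0, 50, 0, 0, 0]}}

```text
time_s: 40.35
eef_pos: [0.4381, -0.2365, 0.1422]
tcp_rot: [-0.001, 0.0, 1.0, -0.0]
ft_force: [1.4, 0.4, -0.4]
gripper_width: 0.648
```

Run:
```python
from fit import *
t=telemetry.sense(); print(np.round(t["eef_pos"]*1000,1),np.round(t["qpos"],2))
im,d,c=cap("top");P=cloud(d,c)
print(fit(P,hm_clamp,(.612,-.317),dx=.01,yaw=(-.2,.2),rad=.06))
im,d,c=cap("scene");P=cloud(d,c)
print(fit(P,hm_mallet,(.388,-.368),yaw=(-2.6,-.5),rad=.12,dx=.03))
```

```text
[ 438.1 -236.5  142.2] [ 0.22  0.33  0.21  2.   -0.09  0.83  2.05]
([612.3, -317.1, -0.4, 6.7], np.float64(2.85), -0.9, 2543)
([386.9, -368.1, -81.9, 9.2], np.float64(2.32), 0.8, 11473)
```

{"api": "play_rows", "payload": {"targets": [65, -10, -26, 0, 0, 0, -10, 65, -10, -26, 0, 0, 0, -10, 65, -10, -26, 0, 0, 0, -10, 65, -10, -26, 0, 0, 0, -10, 65, -11.5, -27, 0, 0, 0, -10]}}

```text
time_s: 41.08
eef_pos: [0.3864, -0.3681, 0.1406]
tcp_rot: [-0.0, 0.425, 0.905, -0.0]
ft_force: [-0.4, 0.1, -0.8]
gripper_width: 0.71
```

{"api": "play_rows", "payload": {"targets": [65, 0, 0, 0, 0, 0, -10, 65, 0, 0, 0, 0, 0, -10, 65, 0, 0, 0, 0, 0, -10, 65, 0, 0, 0, 0, 0, -2, 65, 0, 0, 0, 0, 0, 0]}}

```text
time_s: 41.7
eef_pos: [0.3869, -0.3671, 0.1408]
tcp_rot: [-0.0, 0.655, 0.756, -0.0]
ft_force: [-0.7, 1.2, 0.5]
gripper_width: 0.707
```

Run:
```python
from fit import *
t=telemetry.sense(); print(np.round(t["eef_pos"]*1000,1),np.round(t["qpos"],2),2*np.degrees(np.arctan2(t["tcp_rot"][2],t["tcp_rot"][1]))-90)
im,d,c=cap("scene");P=cloud(d,c)
print(fit(P,hm_mallet,(.388,-.368),yaw=(-2.6,-.5),rad=.12,dx=.03))
```

```text
[ 386.9 -367.1  140.8] [ 0.22  0.42  0.6   1.94 -0.3   0.88  1.11] 8.193812502224347
([386.7, -368.0, -82.4, 3.4], np.float64(2.31), 0.8, 11459)
```

{"api": "play_rows", "payload": {"targets": [65, 0, -0.8, -40, 0, 0, 0, 65, 0, 0, -50, 0, 0, 0, 65, 0, 0, -32, 0, 0, 0, 65, 0, 0, -10, 0, 0, 0, 65, 0, 0, 0, 0, 0, 0]}}

```text
time_s: 42.38
eef_pos: [0.3869, -0.3682, 0.0093]
tcp_rot: [-0.0, 0.656, 0.755, 0.0]
ft_force: [0.5, -0.0, 1.1]
gripper_width: 0.707
```

{"api": "play_rows", "payload": {"targets": [30, 0, 0, 0, 0, 0, 0, 30, 0, 0, 0, 0, 0, 0, 30, 0, 0, 0, 0, 0, 0, 30, 0, 0, 0, 0, 0, 0], "newtons": 50}}

```text
time_s: 42.88
eef_pos: [0.3874, -0.3682, 0.0098]
tcp_rot: [0.001, 0.656, 0.755, 0.0]
ft_force: [-0.3, 0.3, 7.4]
gripper_width: 0.427
```

{"api": "play_rows", "payload": {"targets": [30, 0, 0, 30, 0, 0, 0, 30, 0, 0, 50, 0, 0, 0, 30, 0, 0, 40, 0, 0, 0, 30, 0, 0, 0, 0, 0, 0]}}

```text
time_s: 43.38
eef_pos: [0.3883, -0.3692, 0.1319]
tcp_rot: [0.003, 0.656, 0.755, 0.0]
ft_force: [0.3, 0.7, -1.2]
gripper_width: 0.423
```

{"api": "play_rows", "payload": {"targets": [30, 30, 10, 0, 0, 0, 10, 30, 30, 10, 0, 0, 0, 10, 30, 30, 10, 0, 0, 0, 10, 30, 30, 10, 0, 0, 0, 10, 30, 30, 10, 0, 0, 0, 10]}}

```text
time_s: 44.0
eef_pos: [0.5372, -0.3169, 0.1276]
tcp_rot: [-0.001, 0.273, 0.962, 0.0]
ft_force: [-0.8, 0.0, -1.5]
gripper_width: 0.428
```

{"api": "play_rows", "payload": {"targets": [30, 30, 10, 0, 0, 0, 10, 30, 30, 10, 0, 0, 0, 10, 30, 30, 7, 0, 0, 0, 10, 30, 4, 0, 0, 0, 0, 2, 30, 0, 0, 0, 0, 0, 0]}}

```text
time_s: 44.62
eef_pos: [0.6299, -0.2911, 0.1278]
tcp_rot: [-0.001, 0.001, 1.0, 0.0]
ft_force: [-0.6, -1.2, -2.0]
gripper_width: 0.426
```

```bash
python3 look.py p10 .59 -.29
python3 - <<'E'
from h import *
t=telemetry.sense();print(2*np.degrees(np.arctan2(t["tcp_rot"][2],t["tcp_rot"][1]))-90)
im,d,c=cap("scene");u,v=proj([.60,-.29,.08],c)[0].astype(int);sh("p10",np.clip(cv2.resize(im[v-50:v+50,u-65:u+65],None,fx=5,fy=5,interpolation=cv2.INTER_CUBIC)*1.4,0,255).astype(np.uint8))
E
```

```text
origin px 239 133
[ 629.5 -291.5  128.1] [ 0.24  0.63  0.19  1.51 -0.13  1.02  2.03] [-1.  -0.4 -2.4] 39.3
89.85894101688251
```

View pics/p10.png

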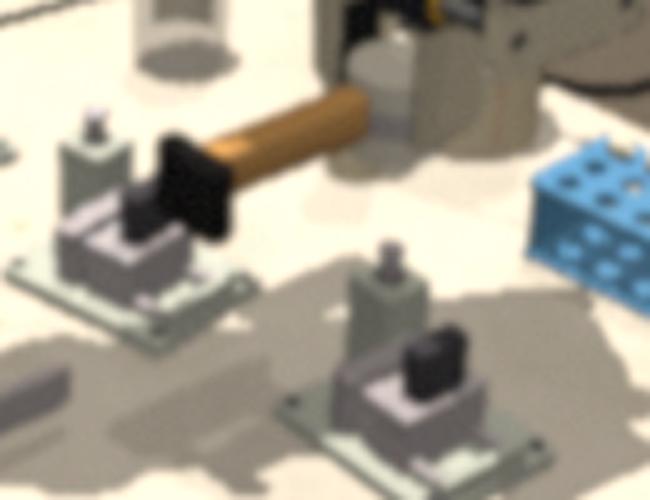

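{"api": "play_rows", "payload": {"targets": [30, 2.5, -0.7, -20, 0, 0, 0, 30, 0, 0, -18, 0, 0, 0, 30, 0, 0, -6, 0, 0, 0, 30, 0, 0, 0, 0, 0, 0], "newtons": 60}}

```text
time_s: 45.22
eef_pos: [0.6329, -0.2915, 0.0842]
tcp_rot: [-0.001, -0.0, 1.0, 0.0]
ft_force: [-0.7, -0.1, -1.5]
gripper_width: 0.427
```

{"api": "play_rows", "payload": {"targets": [30, 0, 0, -3, 0, 0, 0, 30, 0, 0, -3, 0, 0, 0, 30, 0, 0, 0, 0, 0, 0]}}

```text
time_s: 45.6
eef_pos: [0.6336, -0.2917, 0.0794]
tcp_rot: [0.0, -0.0, 1.0, -0.0]
ft_force: [-0.1, 1.6, -1.4]
gripper_width: 0.427
```

{"api": "play_rows", "payload": {"targets": [30, 0, 0, -3, 0, 0, 0, 30, 0, 0, -2, 0, 0, 0, 30, 0, 0, 0, 0, 0, 0]}}

```text
time_s: 45.98
eef_pos: [0.6337, -0.2917, 0.0742]
tcp_rot: [0.0, -0.0, 1.0, -0.0]
ft_force: [0.1, -0.2, 2.9]
gripper_width: 0.421
```

{"api": "play_rows", "payload": {"targets": [30, 0, 0, -2, 0, 0, 0, 30, 0, 0, 0, 0, 0, 0]}}

```text
time_s: 46.22
eef_pos: [0.6336, -0.2918, 0.0721]
tcp_rot: [0.0, -0.0, 1.0, -0.0]
ft_force: [0.3, -0.4, 2.1]
gripper_width: 0.426
```

{"api": "play_rows", "payload": {"targets": [30, 0, 0, -2, 0, 0, 0, 30, 0, 0, 0, 0, 0, 0]}}

```text
time_s: 46.48
eef_pos: [0.6336, -0.2918, 0.0699]
tcp_rot: [0.0, -0.0, 1.0, -0.0]
ft_force: [0.2, -0.2, 2.0]
gripper_width: 0.424
```

{"api": "play_rows", "payload": {"targets": [30, 0, 0, -2, 0, 0, 0, 30, 0, 0, 0, 0, 0, 0]}}

```text
time_s: 46.72
eef_pos: [0.6338, -0.2918, 0.0696]
tcp_rot: [0.001, -0.0, 1.0, -0.0]
ft_force: [-2.9, 1.7, 15.3]
gripper_width: 0.423
```

{"api": "play_rows", "payload": {"targets": [30, 0, 0, -2, 0, 0, 0, 30, 0, 0, 0, 0, 0, 0]}}

```text
time_s: 46.98
eef_pos: [0.634, -0.2918, 0.0694]
tcp_rot: [0.001, -0.0, 1.0, -0.0]
ft_force: [-7.0, 3.9, 28.2]
gripper_width: 0.428
```

{"api": "play_rows", "payload": {"targets": [30, 0, 0, 20, 0, 0, 0, 30, 0, 0, 30, 0, 0, 0, 30, -10, 54, 0, 0, 0, 0, 30, -10, 54, 0, 0, 0, 0, 30, -9.5, 54, 0, 0, 0, 0]}}

```text
time_s: 47.6
eef_pos: [0.6031, -0.128, 0.116]
tcp_rot: [-0.0, -0.0, 1.0, 0.0]
ft_force: [1.2, 1.3, -1.5]
gripper_width: 0.426
```

{"api": "play_rows", "payload": {"targets": [30, 0, 0, 0, 0, 0, 0, 30, 0, 0, -20, 0, 0, 0, 30, 0, 0, -10, 0, 0, 0, 30, 0, 0, 0, 0, 0, 0]}}

```text
time_s: 48.1
eef_pos: [0.6032, -0.1302, 0.0852]
tcp_rot: [-0.001, 0.0, 1.0, 0.0]
ft_force: [-0.5, 0.1, -2.1]
gripper_width: 0.426
```

{"api": "play_rows", "payload": {"targets": [30, 0.5, 0, -4, 0, 0, 0, 30, 0, 0, -3, 0, 0, 0, 30, 0, 0, -3, 0, 0, 0, 30, 0, 0, -2, 0, 0, 0, 30, 0, 0, 0, 0, 0, 0]}}

```text
time_s: 48.72
eef_pos: [0.6048, -0.1299, 0.0743]
tcp_rot: [0.0, -0.0, 1.0, -0.0]
ft_force: [0.0, -1.1, 1.8]
gripper_width: 0.42
```

{"api": "play_rows", "payload": {"targets": [30, 0, 0, -3, 0, 0, 0, 30, 0, 0, 0, 0, 0, 0]}}

```text
time_s: 48.98
eef_pos: [0.6048, -0.1299, 0.071]
tcp_rot: [0.0, -0.0, 1.0, -0.0]
ft_force: [2.2, -1.2, 0.8]
gripper_width: 0.426
```

{"api": "play_rows", "payload": {"targets": [30, 0, 0, -2, 0, 0, 0, 30, 0, 0, 0, 0, 0, 0]}}

```text
time_s: 49.22
eef_pos: [0.6048, -0.1299, 0.0697]
tcp_rot: [0.0, -0.0, 1.0, -0.0]
ft_force: [-0.7, -0.9, 7.5]
gripper_width: 0.423
```

{"api": "play_rows", "payload": {"targets": [30, 0, 0, -2, 0, 0, 0, 30, 0, 0, 0, 0, 0, 0]}}

```text
time_s: 49.48
eef_pos: [0.605, -0.1299, 0.0694]
tcp_rot: [0.001, -0.0, 1.0, 0.0]
ft_force: [-5.7, -0.4, 26.4]
gripper_width: 0.429
```

{"api": "play_rows", "payload": {"targets": [30, 0, 0, 20, 0, 0, 0, 30, 0, 0, 32, 0, 0, 0, 30, -1, 40, 0, 0, 0, 0, 30, 0, 0, 0, 0, 0, 0]}}

```text
time_s: 49.98
eef_pos: [0.603, -0.0847, 0.1185]
tcp_rot: [-0.001, -0.003, 1.0, 0.002]
ft_force: [-0.5, -0.3, -1.4]
gripper_width: 0.423
```

Run:
```python
from fit import *
a=np.load("/tmp/top0.npz");P=cloud(a["d"],optics.calibration("top")).reshape(-1,3)
for x0 in range(500,720,20):
    m=(abs(P[:,0]-x0/1e3-.01)<.01)&(P[:,1]>.055)&(P[:,1]<.25)&(P[:,2]>.04)
    q=P[m]; print(x0,len(q),q[:,1].min().round(3) if len(q) else None, q[:,2].max().round(3) if len(q) else None, q[q[:,2]>.1][:,1].min().round(3) if (q[:,2]>.1).any() else None)
print(telemetry.sense()["eef_pos"])
```

```text
500 454 0.168 0.066 None
520 413 0.17 0.066 None
540 3 0.171 0.052 None
560 0 None None None
580 656 0.114 0.107 0.17
600 1003 0.1 0.119 0.111
620 964 0.093 0.122 0.107
640 934 0.094 0.123 0.109
660 892 0.095 0.123 0.108
680 876 0.103 0.123 0.111
700 876 0.105 0.124 0.113
[ 0.60297922 -0.08471513  0.11851817]
```

{"api": "play_rows", "payload": {"targets": [30, 0, 42, 0, 0, 0, 0, 30, 0, 42, 0, 0, 0, 0, 30, 0, 40, 0, 0, 0, 0, 30, 0, 0, 0, 0, 0, 0, 30, 0, 0, -15, 0, 0, 0]}}

```text
time_s: 50.6
eef_pos: [0.6038, 0.0337, 0.1039]
tcp_rot: [0.0, -0.0, 1.0, -0.0]
ft_force: [1.0, -0.6, -1.2]
gripper_width: 0.427
```

{"api": "play_rows", "payload": {"targets": [30, 0, 0, -18, 0, 0, 0, 30, 0, 0, 0, 0, 0, 0, 30, 0, 0, 0, 0, 0, 0]}}

```text
time_s: 50.98
eef_pos: [0.6034, 0.0336, 0.0858]
tcp_rot: [-0.0, 0.0, 1.0, -0.0]
ft_force: [0.4, 0.6, -1.2]
gripper_width: 0.429
```

{"api": "play_rows", "payload": {"targets": [30, 0, 0, -4, 0, 0, 0, 30, 0, 0, -3, 0, 0, 0, 30, 0, 0, -3, 0, 0, 0, 30, 0, 0, -2, 0, 0, 0, 30, 0, 0, 0, 0, 0, 0]}}

```text
time_s: 51.6
eef_pos: [0.6037, 0.0343, 0.0742]
tcp_rot: [0.0, -0.0, 1.0, 0.0]
ft_force: [-0.2, 0.0, 2.2]
gripper_width: 0.426
```

{"api": "play_rows", "payload": {"targets": [30, 0, 0, -3, 0, 0, 0, 30, 0, 0, 0, 0, 0, 0]}}

```text
time_s: 51.85
eef_pos: [0.6037, 0.0343, 0.071]
tcp_rot: [0.0, -0.0, 1.0, -0.0]
ft_force: [0.3, 0.4, 0.2]
gripper_width: 0.427
```

{"api": "play_rows", "payload": {"targets": [30, 0, 0, -2, 0, 0, 0, 30, 0, 0, 0, 0, 0, 0]}}

```text
time_s: 52.1
eef_pos: [0.6038, 0.0343, 0.0697]
tcp_rot: [0.0, -0.0, 1.0, 0.0]
ft_force: [-1.8, -1.1, 9.3]
gripper_width: 0.427
```

{"api": "play_rows", "payload": {"targets": [30, 0, 0, -2, 0, 0, 0, 30, 0, 0, 0, 0, 0, 0]}}

```text
time_s: 52.35
eef_pos: [0.6041, 0.0343, 0.0694]
tcp_rot: [0.001, -0.0, 1.0, 0.0]
ft_force: [-6.9, -0.8, 27.1]
gripper_width: 0.426
```

{"api": "play_rows", "payload": {"targets": [30, 0, 0, 25, 0, 0, 0, 30, 0, 0, 28, 0, 0, 0, 30, -33, -37, 0, 0, 0, 0, 30, -33, -37, 0, 0, 0, 0, 30, -33, -37, 0, 0, 0, 0]}}

```text
time_s: 52.98
eef_pos: [0.5028, -0.0775, 0.1196]
tcp_rot: [-0.001, -0.0, 1.0, 0.0]
ft_force: [0.4, -0.5, -2.4]
gripper_width: 0.425
```

{"api": "play_rows", "payload": {"targets": [30, -33, -37, 0, 0, 0, 0, 30, -32, -37, 0, 0, 0, 0, 30, 0, 0, -40, 0, 0, 0, 30, 0, 0, -40, 0, 0, 0, 30, 0, 0, 0, 0, 0, 0]}}

```text
time_s: 53.6
eef_pos: [0.4369, -0.15, 0.038]
tcp_rot: [-0.003, -0.0, 1.0, 0.001]
ft_force: [-0.2, 0.1, -1.5]
gripper_width: 0.426
```

{"api": "play_rows", "payload": {"targets": [30, 0, 0, -18, 0, 0, 0, 30, 0, 0, -5, 0, 0, 0, 30, 0, 0, 0, 0, 0, 0]}}

```text
time_s: 53.98
eef_pos: [0.4397, -0.1506, 0.0178]
tcp_rot: [0.0, -0.0, 1.0, 0.0]
ft_force: [-0.4, -0.1, -0.8]
gripper_width: 0.428
```

{"api": "play_rows", "payload": {"targets": [30, 0, 0, -4, 0, 0, 0, 30, 0, 0, -3, 0, 0, 0, 30, 0, 0, -1, 0, 0, 0, 30, 0, 0, 0, 0, 0, 0]}}

```text
time_s: 54.48
eef_pos: [0.4396, -0.1507, 0.0098]
tcp_rot: [0.0, -0.0, 1.0, 0.0]
ft_force: [-2.9, 1.8, 10.9]
gripper_width: 0.428
```

{"api": "play_rows", "payload": {"targets": [60, 0, 0, 0, 0, 0, 0, 60, 0, 0, 0, 0, 0, 0, 60, 0, 0, 20, 0, 0, 0, 60, 0, 0, 50, 0, 0, 0, 60, 0, 0, 60, 0, 0, 0]}}

```text
time_s: 55.1
eef_pos: [0.4386, -0.1505, 0.1399]
tcp_rot: [-0.001, -0.0, 1.0, 0.0]
ft_force: [1.0, -0.2, -0.0]
gripper_width: 0.651
```

{"api": "play_rows", "payload": {"targets": [60, -40, 0, 40, 0, 0, 0, 60, -30, 60, 20, 0, 0, 0, 60, 0, 60, 0, 0, 0, 0, 60, 0, 60, 0, 0, 0, 0, 60, 0, 60, 0, 0, 0, 0]}}

```text
time_s: 55.72
eef_pos: [0.3724, 0.0847, 0.1974]
tcp_rot: [0.001, 0.0, 1.0, 0.0]
ft_force: [1.9, -0.0, 0.6]
gripper_width: 0.649
```

Run:
```python
from fit import *
import fit as F
t=telemetry.sense(); print(np.round(t["eef_pos"]*1000,1),t["ft_force"].round(1))
im,d,c=cap("top");P=cloud(d,c)
for g in((.582,.011),(.5895,-.158),(.612,-.317)): print(fit(P,hm_clamp,g,dx=.01,yaw=(-.2,.3),rad=.06))
print(fit(P,hm_mallet,(.44,-.15),dx=.03,yaw=(-.4,.4),rad=.06),fit(P,hm_feeler,(.438,-.235),dx=.03,yaw=(-.4,.4),rad=.06))
for x,y in((.6037,.0343),(.6048,-.1299),(.633,-.292)):
    q=P.reshape(-1,3);q=q[np.hypot(q[:,0]-x,q[:,1]-y)<.004];print("pin z",np.median(q[:,2]).round(4))
A=np.clip(cv2.resize(im[130:330,110:400],(798,550),interpolation=cv2.INTER_CUBIC)*1.4,0,255).astype(np.uint8);sh("p11",A)
im,d,c=cap("scene");sh("p12",np.clip(cv2.resize(im[130:310,140:380],(800,600),interpolation=cv2.INTER_CUBIC)*1.3,0,255).astype(np.uint8))
```

```text
[372.4  84.7 197.4] [ 1.9 -0.   0.6]
([582.4, 11.7, -3.7, 6.8], np.float64(3.11), -0.7, 2514)
([589.5, -158.3, 10.8, 6.2], np.float64(2.36), -0.8, 2548)
([612.4, -317.0, -0.6, 6.7], np.float64(2.85), -1.1, 2541)
([440.1, -150.0, 0.7, 5.3], np.float64(1.44), -1.4, 2685) ([437.8, -231.4, 0.1, 17.9], np.float64(1.5), -1.5, 2692)
pin z 0.0591
pin z 0.0585
pin z 0.0583
```

View pics/p11.png

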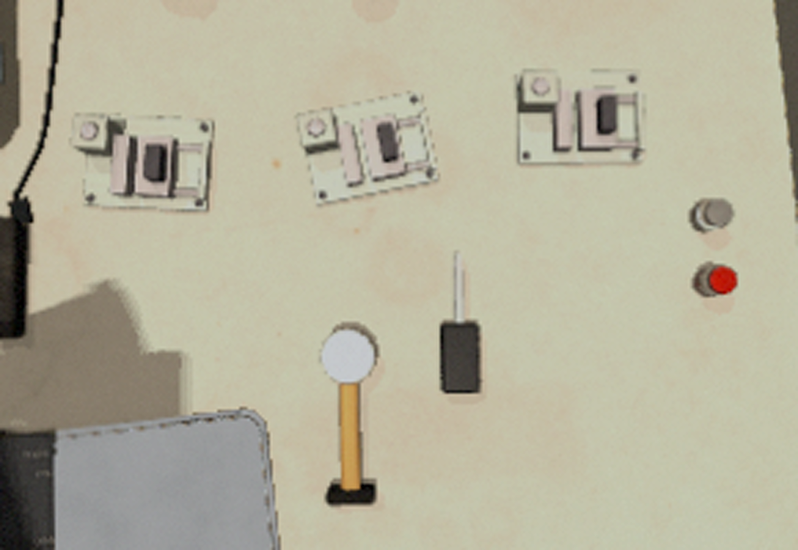

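View pics/p12.png

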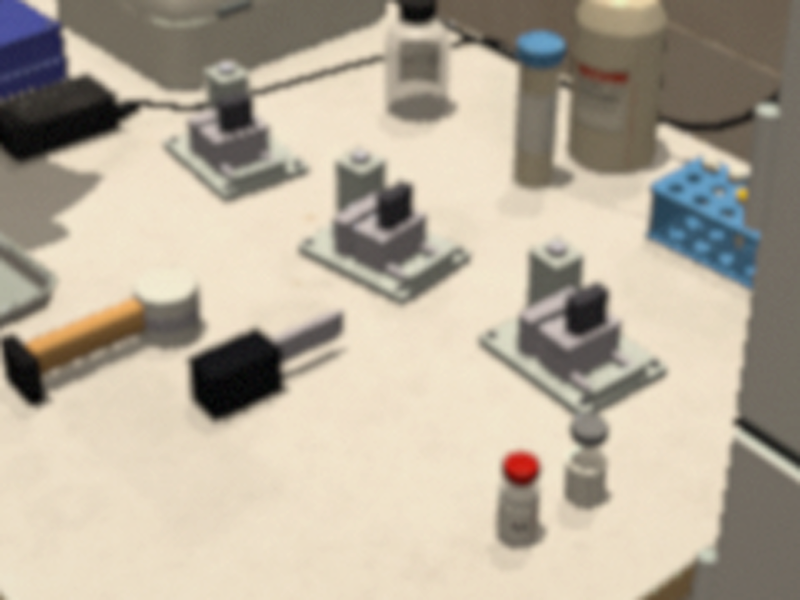

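{"api": "play_rows", "payload": {"targets": [60, 0, 0, 0, 0, 0, 0, 60, 0, 0, 0, 0, 0, 0]}}

```text
time_s: 56.08
eef_pos: [0.3726, 0.0817, 0.1968]
tcp_rot: [-0.0, 0.001, 1.0, -0.0]
ft_force: [-0.5, -0.4, 0.6]
gripper_width: 0.655
```

```bash
python3 -c "
from h import *
print(r.hand_in())"
```

```text
the job is handed in; nothing more can be done
None
```

I set all three clamps to the feeler, working left to right, drove all three lock pins down with the mallet, and handed the job in at about 56 s.

At each clamp I pushed the blade in until the handle met the base, closed the jaw until it stopped on the blade at about 9 N, gripped the handle again and drew the feeler straight out. Clamp 3 looked too tight, so I opened its jaw first. I drove the pins in the order 3, 2, 1; each stopped hard with the striking face about 60 mm above the bench.

Last checks before handing in:

| Clamp | Opening (mm) | Pin top above bench (mm) |
|---|---|---|
| 1 | 6.8 | 59 |
| 2 | 6.2 | 58.5 |
| 3 | 6.7 | 58 |

- **Limits:** the openings must be 5.0 to 7.6 mm and the pin tops below 62 mm.
- **Tools:** feeler and mallet stand on the bench well clear of the clamps, and the arm is away from everything.
- **Bystanders:** vials, tube and bottle look untouched in the last pictures.
- **Disagreements:** the two cameras differed by 1 to 2 mm, mostly along y. The openings in the table come from the top camera. Where the jaws and the blade stopped agreed with it to within about 1 mm.
- **Clamp 3:** I never settled its starting opening. The fits gave anywhere from 3.7 to 6.7 mm. While pushing the blade in there, the force briefly read 8 N before the blade was home and then eased; I took this for the feeler sticking on the bench.

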